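# Crank a panel clamp shut on a glued upholstery panel

## Robot

A 6-joint arm with a two-finger parallel gripper is mounted at the origin on the work surface. World frame = base frame: x ahead of the robot, y to its left, z up, the work surface at z = 0. Lengths are in m, angles in rad, forces in N, time in s.
With the tool pointing down it reaches from about 0.3 to 0.875 m from the base axis. Payload 6.4 kg.
Tool frame: the origin (TCP) lies midway between the tips of the shut fingers; the grasp point (between the pads) lies manip.hold_point_z behind it (manip.hold_point_z is the distance from the TCP to the grasp point, in m); z points along the fingers, y is the direction in which the jaws open and shut (so a half turn about z gives the same grasp; the last joint's range is limited). The gripper opens to 85 mm and grips with 20 to 120 N. Pads are 22 mm wide; open, the fingers measure 114 mm over their backs; the gripper's body (76 mm by 85 mm) begins 54 mm behind the grasp point. The pads swing forward as they close: fully open they stand 13 mm farther back than shut.
Start: joints at [-1.389, 0.181, 1.607, -0, 1.354, -0.206], TCP at [0.217, -0.532, 0.231] pointing down, gripper open.
Joint ranges: [-2.99, 2.99], [-0.89, 2.07], [0.3, 2.58], [-1.14, 4.28], [0, 2.63], [-3.12, 3.12]. Speed limits (rad/s): [2.57, 2.57, 3.01, 3.14, 3.14, 3.14].

## Interface

Orientations are given as a unit quaternion [w, x, y, z].
In Python, from rig import manip, camera, camera_model gives the robot as it stands.
- The arm moves only by the tool arm_command, never from a script. Its argument "deltas" is a list of rows, each an object with "hand": the gripper command: -1 is shut, 1 is fully open, values between are in proportion; "delta_pos": the shift along the tool's x, y, z in m, a list of three; "delta_rot": the turn, a rotation vector about the tool's x, y, z in rad, a list of three. In form: [{"hand": hand, "delta_pos": [tx, ty, tz], "delta_rot": [wx, wy, wz]}, ...]. A call has exactly 5 rows; each row shifts and turns the commanded pose from where the row before left it, along the tool's axes as they then stand; what a row does not reach is not made up. A row lasts 1/12 s, in which the tool goes at most 41.7 mm and 7.16 degrees, less where a joint would pass 70% of its speed; a pose out of reach is approached as far as the arm can. A call with a gripper value outside its range is refused whole. The fingers move at their own pace and stop on an object; the grip force is fixed at half the most. Time passes only in rows, so rows that do not move let the fingers close, or fill a call up. It gives the time, the measured TCP pose, the force and the opening at its end, in the units of the state.
- manip.get_state(): the state, without advancing time (a new reading comes with each control period).
- camera(name): name is "scene" or "top" or "wrist"; returns the picture (384x512x3 uint8, blue, green, red); there is no depth.
- camera_model(name): a dict with "camera_matrix" (3x3 intrinsics, pixels), "k1" (the pictures are not rectified: a ray, as slopes to the right and down, at radius r is drawn at 1 + k1 r^2 times it, then the intrinsics apply), "R" (3x3) and "t" (3): a world point X has camera coordinates R X + t; the wrist camera has in their place "tool_from_camera" (4x4, takes a point from camera to tool coordinates, whose origin is the TCP and whose axes are the flange's). Camera axes: x right, y down, z forward; pixel columns grow to the right and rows downward; lengths in m; the calibration is good to about 2 mm. A picture is of the moment at which its call begins: read the wrist's pose just before it. camera_model takes no time and is no camera call.
- manip.finish_job(): hands the job in, once; it reports no verdict.
The state is a dict: "time": time; "joint_pos": joint angles; "joint_velocities": joint speeds; "joint_efforts": joint torques, N m; "eef_pos": TCP position; "eef_rot": TCP orientation; "force": force on the tool from outside, world axes, zero at the start; "ft_torque": the same for the moment, N m; "width": finger opening in m.
Only numpy, scipy, OpenCV 4.12 (cv2) and the standard library are available. Lean on these libraries where they do the work, as an engineer would, in place of code of your own. Each camera call takes 0.05 s, during which the arm holds its last target.

## Task

First lift the white glue jar out of the crank's way and stand it upright on the round cork mat. Then fit the loose crank squarely on the clamp's square shaft end, fully home, and wind it clockwise through several full turns, never letting it come off, until the panel is pinched firmly against the fence and the jaw's red sprung pad is pushed about halfway in (the yellow part of its plungers just gone, never bottomed). Leave the crank on the shaft, let go, and do not disturb the bottle, the mug, the spatula or the rack.

Things in the scene. Friction and masses are not known exactly. Their poses are not given: they have to be found in the camera images.
- clamp: Fixed. Origin on the bench under the shaft axis; x along the bed to the fence (the way the jaw travels), z up. Green gearbox 70 mm square, 60 mm high, on a 100 mm square foot; grey bed 190 mm wide, 25 mm high, from x = 45 to 340 mm. Green jaw 150 mm wide, top 51 mm above the bench, carrying the red pad. Fixed green fence 30 mm high across the bed, 260 to 272 mm along x. All stays below the mounted crank.
- shaft_seat (a point): On the clamp's vertical shaft axis, on the round dark collar (48 mm dia) 65 mm above the bench, where the crank's hub comes to rest. Does not turn; axes as the clamp's. From here a steel square end, 20 mm across flats, stands 34 mm up (its top 6 mm tapers to 13 mm); with joint screw at 0 its flats face x and y.
- screw (a joint): Turn of the square shaft, rad, 0 at the start, growing clockwise seen from above (the closing sense). It moves the jaw 12 mm a turn towards the fence, takes about 0.35 N m to turn and stays where it is left. Its lower stop is at -0.2. From start to finish takes about 2.6 to 3.8 turns.
- plunger (a joint): How far the red sprung pad is pushed into the jaw, m: 0 free, 0.016 bottomed. Spring 1200 N/m. It stands on two plungers 16 mm long, the half next to the jaw yellow and the half next to the pad white; halfway in (0.008) the yellow is just gone.
- panel: Oval glued panel, plywood covered in pink fabric, 160 x 110 x 14 mm, lying loose on the bed between red pad and fence, long axis across the bed. Origin at the centre of its underside. The pad pushes it along the bed to the fence; it need not be handled.
- crank: Loose dark steel crank, 0.5 kg, lying flat, handle up. Origin at the centre of the hub's underside, the mouth of its square socket (22.5 mm wide, 36 deep, parallel to the hub's sides); z up, x along the arm to the handle. Hub 38 mm square, 50 high. Arm 26 wide, 14 thick, flush below, ends 85 mm from the hub's axis. Fits the shaft at any quarter turn; fully home, its origin lies on shaft_seat.
- crank_hub (a point): On the hub's axis, 36 mm above its underside: a height to grip the hub, on the two sides parallel to the arm (38 mm apart).
- crank_handle (a point): On the axis of the upright orange handle sleeve, 70 mm from the hub's axis, 60 mm above the underside. The sleeve is 26 mm in diameter, from 16 to 82 mm above the underside, and spins freely on its pin, so that a gripper can hold it without turning as the crank goes round.
- jar: White glue jar with blue lid, closed, 52 mm in diameter, 110 mm high, about 0.25 kg, standing on the bench beside the gearbox inside the crank's sweep. Origin at the centre of its underside, z up.
- mat: Round cork mat 110 mm in diameter, 4 mm thick, fixed to the bench. Origin at the centre of its underside.
- bottle: Amber bottle, loose, 60 mm in diameter, 190 mm high, upright. Origin at the centre of its underside. Leave alone.
- mug: Blue mug without handle, loose, 76 mm in diameter, 90 mm high, upright. Origin at the centre of its underside. Leave alone.
- spatula: White spatula, 200 mm long, lying flat on the bench, blade 60 mm wide or less, its x axis from handle to blade. Leave alone.
- rack: Fixed plywood rack 160 x 70 mm (x, y) holding finished oval panels on edge, top about 92 mm above the bench, beside the clamp. Origin at the centre of its underside.
Mind the look-alikes: they are no part of the job. What is shaped like the jar but orange is not meant.

How it is judged:
By the outcome, as a careful person would: the job done as asked, in the order asked, and still so for the second after the job is handed in, with the robot touching nothing.
It also fails if it takes over 72 s, if anything falls off the work surface, if the arm or the gripper's body presses on something with over 40 N, if the wrist force passes 120 N, or if a joint passes its speed limit or range.

## Working session

There is one attempt and no reset: what is moved stays moved. The work goes in short steps, Python scripts to look and compute and a tool call to move; the robot and the scene stay as the last step left them, time stands still between calls to the robot, and variables do not carry over. Pictures are saved under pics/ and viewed, and the job is handed in when it is done.

Besides the shell and the picture viewer there is one more tool, called after "Emit:" as a command line: name --argument value ..., lists and objects as JSON in quotes. arm_command: Moves the arm, as the interface text tells. Its arguments: {"type":"object","properties":{"deltas":{"type":"array"}},"required":["deltas"]}

```bash
ls; mkdir -p pics; python3 - <<'E'
from rig import manip,camera,camera_model
import cv2
s=manip.get_state();print(s, manip.hold_point_z)
for n in ["scene","top","wrist"]:
    im=camera(n);cv2.imwrite(f"pics/{n}0.png",im);print(n,camera_model(n))
E
```

```text
pics
{'time': 0.0, 'joint_pos': array([-1.38930654e+00,  1.81563047e-01,  1.60804926e+00, -1.05061259e-05,
        1.35380158e+00, -2.06277584e-01]), 'joint_velocities': array([-0.00017697,  0.00153812, -0.00095166,  0.00061953, -0.00075848,
        0.00083799]), 'joint_efforts': array([ 6.50009606e-04, -4.44874263e+01, -3.51335764e+01, -3.36770217e-04,
        8.93878983e-03,  3.33918092e-05]), 'eef_pos': array([ 0.2173392 , -0.53172011,  0.23035186]), 'eef_rot': array([-9.10606766e-04,  9.81262737e-01,  1.92672291e-01,  6.15731103e-06]), 'force': array([-0.13574436, -0.4283339 , -0.37452749]), 'ft_torque': array([-0.01419051, -0.03803955,  0.00062242]), 'width': 0.08514327490553433} 0.0187
scene {'camera_matrix': array([[362.64311712,   0.        , 257.84871342],
       [  0.        , 362.64311712, 186.99970753],
       [  0.        ,   0.        ,   1.        ]]), 'k1': 0.0313929932123272, 'R': array([[ 0.42397642,  0.90543598, -0.02072875],
       [ 0.67111823, -0.32945973, -0.66412093],
       [-0.60814827,  0.26766017, -0.74733775]]), 't': array([-0.29705965, -0.31216203,  1.29
[... 319 characters left out ...]
4, -1.58157817e-01],
       [ 1.58154916e-01, -8.58137059e-03, -9.87377021e-01]]), 't': array([0.05256043, 0.55788749, 0.85777296])}
wrist {'camera_matrix': array([[334.03519224,   0.        , 260.18773785],
       [  0.        , 334.03519224, 198.43841792],
       [  0.        ,   0.        ,   1.        ]]), 'k1': 0.01279510729726887, 'tool_from_camera': array([[ 6.62177892e-04, -9.52130695e-01, -3.05690531e-01,
         7.90707613e-02],
       [ 9.99999631e-01,  7.97623787e-04, -3.18179443e-04,
        -4.96344730e-04],
       [ 5.46774453e-04, -3.05690207e-01,  9.52130872e-01,
        -1.43276505e-01],
       [ 0.00000000e+00,  0.00000000e+00,  0.00000000e+00,
         1.00000000e+00]])}
```

View pics/scene0.png

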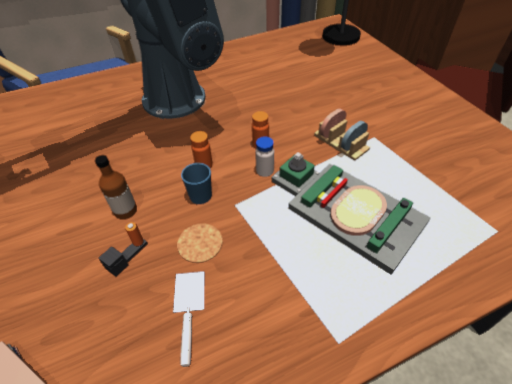

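View pics/top0.png

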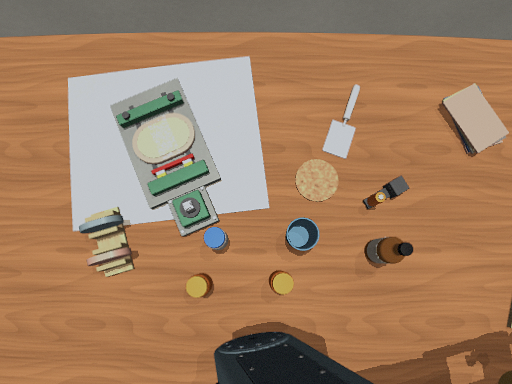

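View pics/wrist0.png

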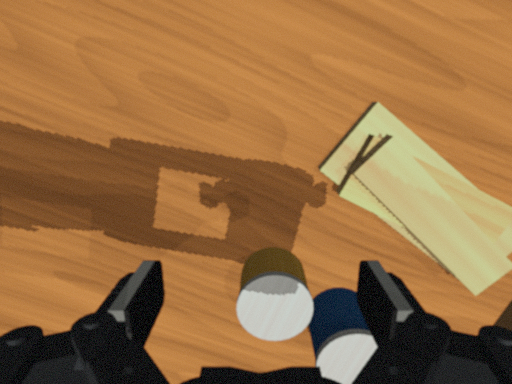

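```bash
cat > h.py <<'E'
import numpy as np,cv2
from rig import manip,camera,camera_model
from scipy.spatial.transform import Rotation as Ro
def cam(n,s=None):
    m=camera_model(n)
    if n!='wrist': return m['camera_matrix'],m['k1'],np.array(m['R']),np.array(m['t'])
    s=s or manip.get_state(); q=s['eef_rot']; RT=Ro.from_quat([q[1],q[2],q[3],q[0]]).as_matrix()
    T=np.array(m['tool_from_camera']); Rwc=RT@T[:3,:3]; p=RT@T[:3,3]+s['eef_pos']
    return m['camera_matrix'],m['k1'],Rwc.T,-Rwc.T@p
def cast(c,uv,z):
    K,k1,R,t=c
    uv=np.array(uv,float).reshape(-1,1,2)
    p=cv2.undistortPoints(uv,K,np.array([k1,0,0,0.]))[:,0]
    d=np.c_[p,np.ones(len(p))]@R; o=-R.T@t
    return o+d*((z-o[2])/d[:,2])[:,None]
def proj(c,X):
    K,k1,R,t=c
    return cv2.projectPoints(np.array(X,float).reshape(-1,1,3),cv2.Rodrigues(R)[0],t,K,np.array([k1,0,0,0.]))[0][:,0]
def crop(im,x0,y0,x1,y1,f,name):
    cv2.imwrite('pics/'+name,cv2.resize(im[y0:y1,x0:x1],None,fx=f,fy=f,interpolation=cv2.INTER_CUBIC))
E
python3 - <<'E'
from h import *
t=cv2.imread('pics/top0.png');s=cv2.imread('pics/scene0.png')
a=cv2.resize(t[140:270,70:230],None,fx=5,fy=5,interpolation=cv2.INTER_CUBIC)
crop(t,80,140,240,255,5,'c1.png');crop(t,350,160,430,220,10,'c2.png')
crop(s,230,90,390,210,5,'c3.png');crop(s,90,210,170,270,10,'c4.png')
C=cam('top')
for n,uv,z in [('jarlid',(215,238),.11),('mat',(317,180),.004),('bottle',(389,250),.15),('mug',(302,235),.09),('o1',(198,286),.11),('o2',(282,283),.11),('crank',(399,186),.05),('handle',(379,197),.082),('shaft',(192,208),.099)]:
    print(n,cast(C,uv,z).round(3))
E
```

```text
jarlid [[0.459 0.131 0.11 ]]
mat [[ 0.612 -0.117  0.004]]
bottle [[ 0.431 -0.239  0.15 ]]
mug [[ 0.467 -0.063  0.09 ]]
o1 [[0.356 0.167 0.11 ]]
o2 [[ 0.362 -0.015  0.11 ]]
crank [[ 0.588 -0.311  0.05 ]]
handle [[ 0.556 -0.248  0.082]]
shaft [[0.527 0.185 0.099]]
```

View pics/c1.png

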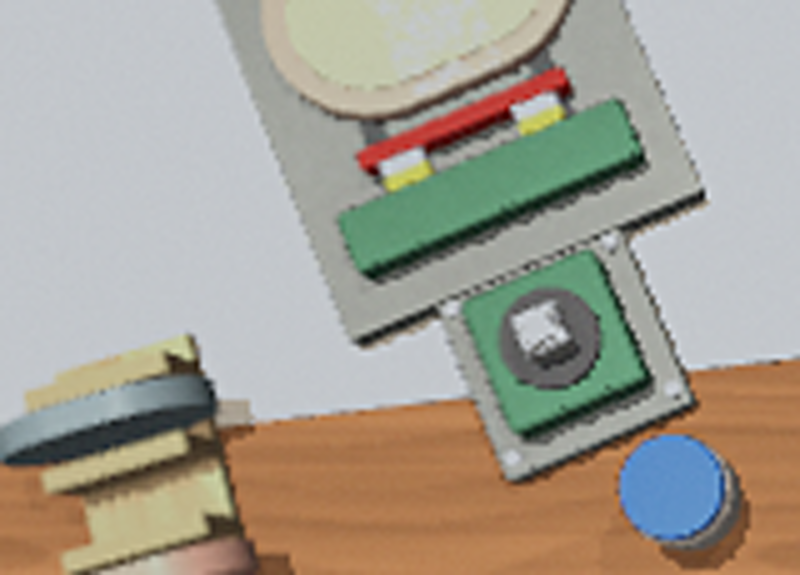

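View pics/c2.png

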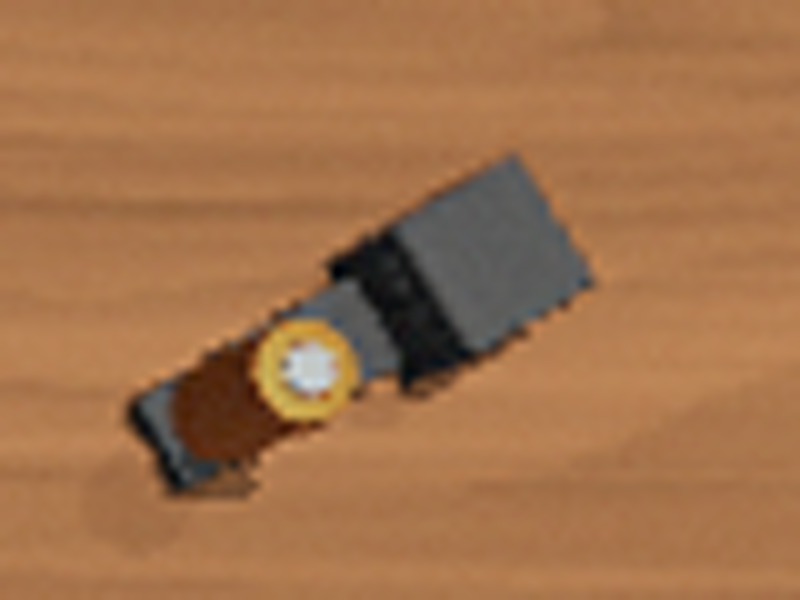

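View pics/c3.png

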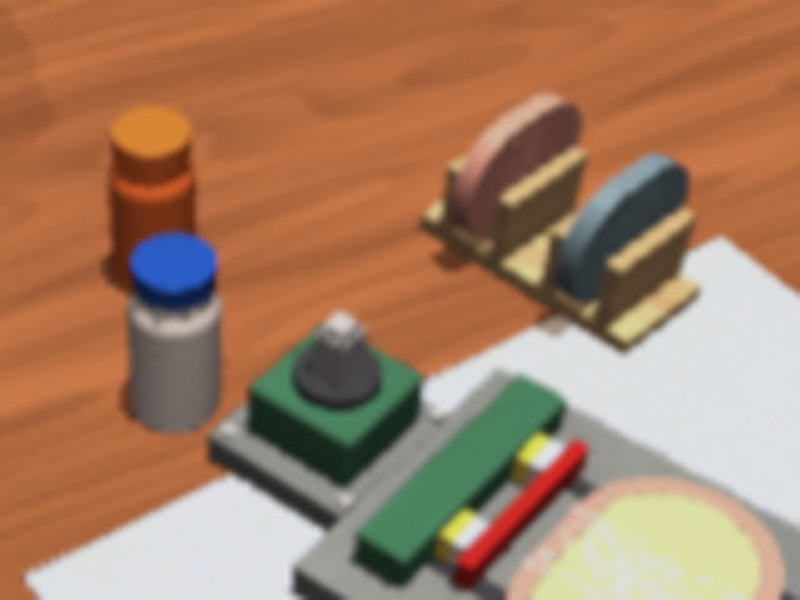

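View pics/c4.png

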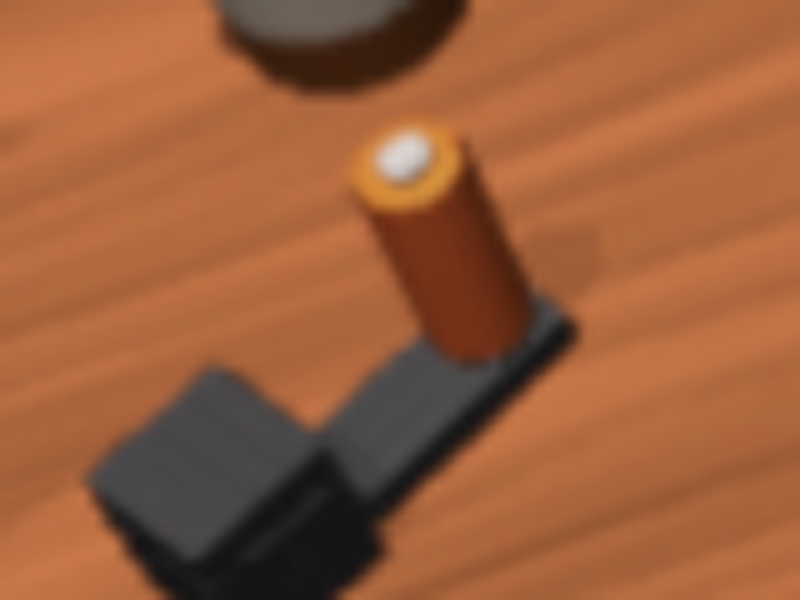

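```bash
python3 - <<'E'
from h import *
C=cam('top');S=cam('scene')
t=cv2.imread('pics/top0.png');s=cv2.imread('pics/scene0.png')
def yaw(a,b): d=b-a; return np.degrees(np.arctan2(d[1],d[0])).round(1)
h=cast(C,np.array([(515,152),(598,282),(475,355),(395,228)])/10+[350-.45,160-.45],.05)
print('hub',h.mean(0),yaw(h[0],h[3]),yaw(h[1],h[2]),np.linalg.norm(h-np.roll(h,1,0),axis=1).round(4))
hd=cast(C,np.array((308,368))/10+[349.55,159.55],.084)[0];print('handle top',hd,yaw(h.mean(0),hd),np.linalg.norm((hd-h.mean(0))[:2]))
hs=cast(S,np.array([(215,368),(325,445),(195,560),(90,480)])/10+[89.55,209.55],.05);print('hub scene',hs.mean(0))
print('handle scene',cast(S,np.array((405,160))/10+[89.55,209.55],.084))
g=cast(C,np.array([(466,295),(600,250),(649,378),(525,433)])/5+[79.5,139.5],.06)
print('gear',g.mean(0),yaw(g[0],g[1])+90,yaw(g[3],g[2])+90,yaw(g[3],g[0]),yaw(g[2],g[1]),np.linalg.norm(g-np.roll(g,1,0),axis=1))
print('collar',cast(C,np.array((550,338))/5+[79.5,139.5],.065))
print('shafttop',cast(C,np.array((538,325))/5+[79.5,139.5],.099),cast(S,np.array((342,328))/5+[229.5,89.5],.099))
b=cast(C,np.array([(360,340),(702,192)])/5+[79.5,139.5],.025);print('bed',yaw(*b)+90,np.linalg.norm(b[1]-b[0]))
def blob(im,lo,hi,box):
    hsv=cv2.cvtColor(im,cv2.COLOR_BGR2HSV);m=cv2.inRange(hsv,lo,hi)
    x0,y0,x1,y1=box;k=np.zeros_like(m);k[y0:y1,x0:x1]=m[y0:y1,x0:x1]
    c=max(cv2.findContours(k,0,2)[0],key=cv2.contourArea)
    M=cv2.moments(c);return (M['m10']/M['m00'],M['m01']/M['m00']),M['m00'],cv2.minEnclosingCircle(c)
l=blob(t,(100,120,150),(125,255,255),(195,220,235,255));print(l,cast(C,l[0],.11))
m=blob(t,(8,60,170),(25,255,255),(290,155,342,205));print(m,cast(C,m[0],.004),cast(C,m[2][0],.004))
print('mat scene',cast(S,(200,243),.004), 'jar scene',cast(S,np.array((173,258))/5+[229.5,89.5],.11))
E
```

```text
hub [ 0.59073273 -0.3113004   0.05      ] 121.3 119.4 [0.0369 0.0375 0.037  0.0363]
handle top [ 0.55675472 -0.25018385  0.084     ] 119.1 0.06992665771095552
hub scene [ 0.5904967  -0.31078541  0.05      ]
handle scene [[ 0.55567379 -0.2501418   0.084     ]]
gear [0.53452245 0.19203828 0.06      ] 18.900000000000006 24.200000000000003 24.5 21.7 [0.07194983 0.06688121 0.06586154 0.06337394]
collar [[0.53411505 0.19594095 0.065     ]]
shafttop [[0.53539011 0.19621034 0.099     ]] [[0.53498881 0.19516633 0.099     ]]
bed 23.900000000000006 0.18342096396960023
((213.68885191347755, 236.78924015529668), 300.5, ((213.8333282470703, 236.8333282470703), 10.330741882324219)) [[0.46212864 0.13410681 0.11      ]]
((315.64710535778494, 179.73721682847898), 2317.5, ((315.5, 179.5), 35.36250686645508)) [[ 0.6129072  -0.11401215  0.004     ]] [[ 0.6135244  -0.11365312  0.004     ]]
mat scene [[ 0.61557367 -0.11572272  0.004     ]] jar scene [[0.45754433 0.1347896  0.11      ]]
```

```bash
cat >> h.py <<'E'
def plan(target,yaw=None,step=.039):
    """tool-frame move from the measured pose to a world target (tool down), number of rows"""
    s=manip.get_state();q=s['eef_rot'];R=Ro.from_quat([q[1],q[2],q[3],q[0]]).as_matrix()
    d=R.T@(np.array(target)-s['eef_pos']); y0=np.degrees(np.arctan2(R[1,0],R[0,0]))
    n=int(np.ceil(np.linalg.norm(d)/step))
    print('t',round(s['time'],2),'pos',s['eef_pos'].round(4),'yaw',y0.round(2),'tilt z',R[:,2].round(4),'F',s['force'].round(1),'w',round(s['width'],4))
    print('tool delta',d.round(4),'rows',n,'per row',(d/max(n,1)).round(4))
    if yaw is not None:
        dy=(yaw-y0+180)%360-180; print('yaw change',dy.round(2),'tool wz rad',round(-np.radians(dy),4),'(alt half turn',round(-np.radians(((dy+180)+180)%360-180),4),') j6',s['joint_pos'][5].round(3))
E
python3 -c "
from h import *
plan([.460,.134,.231])"
```

```text
t 0.15 pos [ 0.2174 -0.5319  0.2306] yaw 22.22 tilt z [-3.0e-04  1.4e-03 -1.0e+00] F [ 0.2 -0.7 -1.9] w 0.0853
tool delta [ 4.764e-01 -5.247e-01  4.000e-04] rows 19 per row [ 0.0251 -0.0276  0.    ]
```

Emit:
arm_command --deltas '[{"hand":1,"delta_pos":[0.0238,-0.0262,0],"delta_rot":[0,0,0]},{"hand":1,"delta_pos":[0.0238,-0.0262,0],"delta_rot":[0,0,0]},{"hand":1,"delta_pos":[0.0238,-0.0262,0],"delta_rot":[0,0,0]},{"hand":1,"delta_pos":[0.0238,-0.0262,0],"delta_rot":[0,0,0]},{"hand":1,"delta_pos":[0.0238,-0.0262,0],"delta_rot":[0,0,0]}]'

```text
time: 0.57
eef_pos: [0.2782, -0.3643, 0.2308]
eef_rot: [-0.0, 0.981, 0.192, -0.0]
force: [0.3, -0.0, -0.4]
width: 0.0852
```

Emit:
arm_command --deltas '[{"hand":1,"delta_pos":[0.0238,-0.0262,0],"delta_rot":[0,0,0]},{"hand":1,"delta_pos":[0.0238,-0.0262,0],"delta_rot":[0,0,0]},{"hand":1,"delta_pos":[0.0238,-0.0262,0],"delta_rot":[0,0,0]},{"hand":1,"delta_pos":[0.0238,-0.0262,0],"delta_rot":[0,0,0]},{"hand":1,"delta_pos":[0.0238,-0.0262,0],"delta_rot":[0,0,0]}]'

```text
time: 0.98
eef_pos: [0.3388, -0.198, 0.2312]
eef_rot: [0.0, 0.981, 0.192, 0.0]
force: [0.1, -0.5, 1.3]
width: 0.0856
```

Emit:
arm_command --deltas '[{"hand":1,"delta_pos":[0.0238,-0.0262,0],"delta_rot":[0,0,0]},{"hand":1,"delta_pos":[0.0238,-0.0262,0],"delta_rot":[0,0,0]},{"hand":1,"delta_pos":[0.0238,-0.0262,0],"delta_rot":[0,0,0]},{"hand":1,"delta_pos":[0.0238,-0.0262,0],"delta_rot":[0,0,0]},{"hand":1,"delta_pos":[0.0238,-0.0262,0],"delta_rot":[0,0,0]}]'

```text
time: 1.4
eef_pos: [0.3995, -0.0317, 0.2314]
eef_rot: [0.0, 0.981, 0.193, 0.0]
force: [0.5, -0.8, -0.1]
width: 0.0854
```

Emit:
arm_command --deltas '[{"hand":1,"delta_pos":[0.0238,-0.0262,0],"delta_rot":[0,0,0]},{"hand":1,"delta_pos":[0.0238,-0.0262,0],"delta_rot":[0,0,0]},{"hand":1,"delta_pos":[0.0238,-0.0262,0],"delta_rot":[0,0,0]},{"hand":1,"delta_pos":[0.0238,-0.0262,0],"delta_rot":[0,0,0]},{"hand":1,"delta_pos":[0.0238,-0.0262,0],"delta_rot":[0,0,0]}]'

```text
time: 1.82
eef_pos: [0.46, 0.1348, 0.2312]
eef_rot: [0.0, 0.981, 0.193, 0.0]
force: [1.5, -0.6, 0.1]
width: 0.0852
```

```bash
python3 - <<'E'
from h import *
plan([.460,.134,.095])
s=manip.get_state();im=camera('wrist');cv2.imwrite('pics/w1.png',im)
np.save('c_w1.npy',np.array([s['eef_pos'],s['eef_rot'][1:]],dtype=float))
c=cam('wrist',s);print(proj(c,[[.46,.134,.11],[.535,.1955,.099],[.535,.1955,.065]]))
E
```

```text
t 1.82 pos [0.46   0.1348 0.2312] yaw 22.24 tilt z [ 0.e+00 -1.e-04 -1.e+00] F [ 1.5 -0.6  0.1] w 0.0852
tool delta [-0.0003  0.0007  0.1362] rows 4 per row [-0.0001  0.0002  0.034 ]
[[261.71348899 192.09312116]
 [224.91668003  72.84608979]
 [228.86727065  74.8771268 ]]
```

View pics/w1.png

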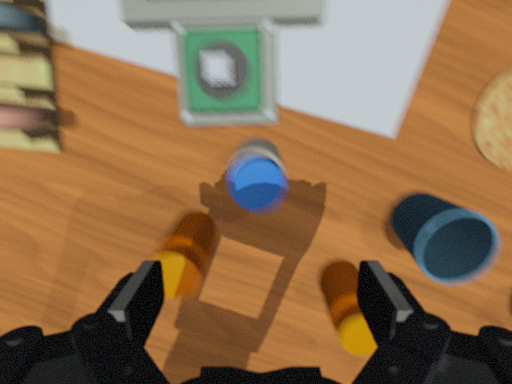

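```bash
python3 - <<'E'
from h import *
s=manip.get_state();print(s['eef_pos']);im=camera('wrist');cv2.imwrite('pics/w2.png',im)
crop(im,160,20,320,220,3,'w2c.png')
hsv=cv2.cvtColor(im,cv2.COLOR_BGR2HSV);m=cv2.inRange(hsv,(100,150,130),(122,255,255));m[:,330:]=0
c=max(cv2.findContours(m,0,2)[0],key=cv2.contourArea);print(cv2.minEnclosingCircle(c),cv2.boundingRect(c))
uv=cv2.minEnclosingCircle(c)[0]; C=cam('wrist',s);print(cast(C,uv,.11))
E
```

```text
[0.46136648 0.13949365 0.23135467]
((266.3770446777344, 191.49180603027344), 26.99932289123535) (240, 166, 54, 50)
[[0.46341824 0.1358231  0.11      ]]
```

View pics/w2c.png

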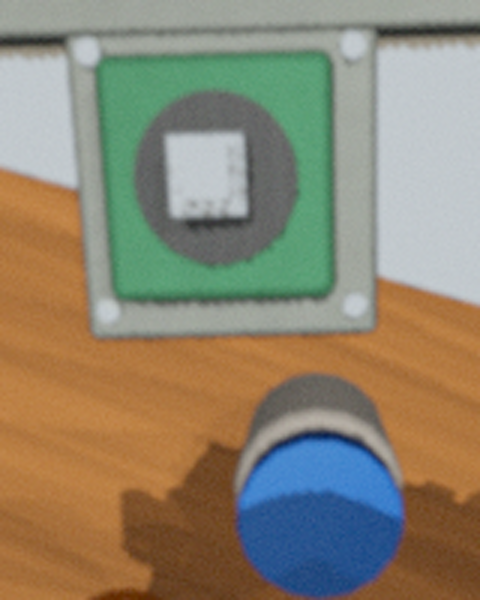

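```bash
python3 - <<'E'
from h import *
s=manip.get_state();C=cam('wrist',s)
f=lambda a,z:cast(C,np.array(a)/3+[159.67,19.67],z)
def yaw(a,b): d=b-a; return np.degrees(np.arctan2(d[1],d[0])).round(1)
print('sq',f((205,175),.094),'collar',f((216.5,178),.065))
g=f([(98,57),(330,52),(336,292),(113,300)],.06);print(g.mean(0),yaw(g[3],g[0]),yaw(g[2],g[1]),yaw(g[0],g[1])+90,yaw(g[3],g[2])+90)
b=f([(70,33),(376,28),(375,332),(95,337)],.01);print(b.mean(0),yaw(b[3],b[0]),yaw(b[2],b[1]),yaw(b[0],b[1])+90,yaw(b[3],b[2])+90)
plan([.4625,.135,.09])
E
```

```text
sq [[0.53257576 0.1951376  0.094     ]] collar [[0.53301613 0.19463421 0.065     ]]
[0.5329029  0.19413001 0.06      ] 22.8 24.6 23.700000000000003 24.599999999999994
[0.53116959 0.19412412 0.01      ] 23.6 23.7 23.400000000000006 23.599999999999994
t 1.92 pos [0.4605 0.1369 0.2311] yaw 22.51 tilt z [ 1.0e-04  1.5e-03 -1.0e+00] F [-0.5 -1.2 -0.7] w 0.0851
tool delta [0.0011 0.0027 0.1411] rows 4 per row [0.0003 0.0007 0.0353]
```

Emit:
arm_command --deltas '[{"hand":1,"delta_pos":[0.0017,0.0018,0.04],"delta_rot":[0,0,0]},{"hand":1,"delta_pos":[0,0,0.04],"delta_rot":[0,0,0]},{"hand":1,"delta_pos":[0,0,0.037],"delta_rot":[0,0,0]},{"hand":1,"delta_pos":[0,0,0.034],"delta_rot":[0,0,0]},{"hand":1,"delta_pos":[0,0,0.02],"delta_rot":[0,0,0]}]'

```text
time: 2.33
eef_pos: [0.4593, 0.1312, 0.0565]
eef_rot: [-0.0, 0.981, 0.193, -0.003]
force: [0.9, -0.1, 0.3]
width: 0.0855
```

Emit:
arm_command --deltas '[{"hand":1,"delta_pos":[0,0,0],"delta_rot":[0,0,0]},{"hand":-1,"delta_pos":[0,0,0],"delta_rot":[0,0,0]},{"hand":-1,"delta_pos":[0,0,0],"delta_rot":[0,0,0]},{"hand":-1,"delta_pos":[0,0,0],"delta_rot":[0,0,0]},{"hand":-1,"delta_pos":[0,0,0],"delta_rot":[0,0,0]}]'

```text
time: 2.75
eef_pos: [0.4644, 0.132, 0.0629]
eef_rot: [0.0, 0.981, 0.193, 0.002]
force: [0.0, 0.5, 4.3]
width: 0.0493
```

Emit:
arm_command --deltas '[{"hand":-1,"delta_pos":[0,0,0],"delta_rot":[0,0,0]},{"hand":-1,"delta_pos":[0,0,-0.01],"delta_rot":[0,0,0]},{"hand":-1,"delta_pos":[0,0,-0.02],"delta_rot":[0,0,0]},{"hand":-1,"delta_pos":[0,0,-0.03],"delta_rot":[0,0,0]},{"hand":-1,"delta_pos":[0,0,-0.03],"delta_rot":[0,0,0]}]'

```text
time: 3.17
eef_pos: [0.4615, 0.1317, 0.152]
eef_rot: [-0.0, 0.981, 0.193, -0.0]
force: [0.6, 0.0, -1.7]
width: 0.0494
```

```bash
python3 - <<'E'
from h import *
plan([.614,-.115,.155])
cv2.imwrite('pics/s1.png',camera('scene'))
E
```

```text
t 3.17 pos [0.4615 0.1317 0.152 ] yaw 22.22 tilt z [-9.e-04 -1.e-04 -1.e+00] F [ 0.6  0.  -1.7] w 0.0494
tool delta [ 0.0479  0.2861 -0.0031] rows 8 per row [ 0.006   0.0358 -0.0004]
```

View pics/s1.png

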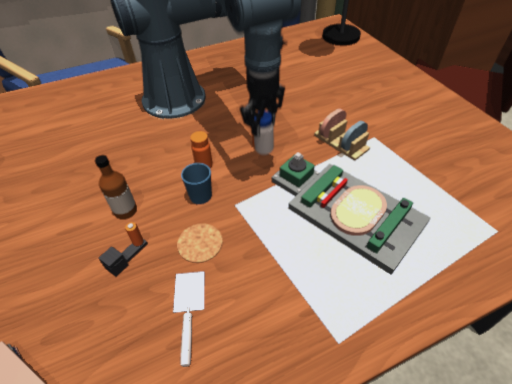

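Emit:
arm_command --deltas '[{"hand":-1,"delta_pos":[0.004,0.022,0],"delta_rot":[0,0,0]},{"hand":-1,"delta_pos":[0.0055,0.033,0],"delta_rot":[0,0,0]},{"hand":-1,"delta_pos":[0.0055,0.033,0],"delta_rot":[0,0,0]},{"hand":-1,"delta_pos":[0.0055,0.033,0],"delta_rot":[0,0,0]},{"hand":-1,"delta_pos":[0.0055,0.033,0],"delta_rot":[0,0,0]}]'

```text
time: 3.63
eef_pos: [0.5454, -0.0023, 0.1517]
eef_rot: [0.0, 0.981, 0.193, 0.001]
force: [-0.6, 1.1, -2.9]
width: 0.0495
```

Emit:
arm_command --deltas '[{"hand":-1,"delta_pos":[0.0055,0.033,0],"delta_rot":[0,0,0]},{"hand":-1,"delta_pos":[0.0055,0.033,0],"delta_rot":[0,0,0]},{"hand":-1,"delta_pos":[0.0055,0.033,0],"delta_rot":[0,0,0]},{"hand":-1,"delta_pos":[0.0035,0.02,0],"delta_rot":[0,0,0]},{"hand":-1,"delta_pos":[0.002,0.012,0.0],"delta_rot":[0,0,0]}]'

```text
time: 4.05
eef_pos: [0.6157, -0.1167, 0.1515]
eef_rot: [0.001, 0.981, 0.192, 0.001]
force: [0.2, 0.1, -2.6]
width: 0.0491
```

Emit:
arm_command --deltas '[{"hand":-1,"delta_pos":[0,0,0.01],"delta_rot":[0,0,0]},{"hand":-1,"delta_pos":[0,0,0.02],"delta_rot":[0,0,0]},{"hand":-1,"delta_pos":[0,0,0.02],"delta_rot":[0,0,0]},{"hand":-1,"delta_pos":[0,0,0.015],"delta_rot":[0,0,0]},{"hand":-1,"delta_pos":[0,0,0.01],"delta_rot":[0,0,0]}]'

```text
time: 4.47
eef_pos: [0.6122, -0.1117, 0.0728]
eef_rot: [-0.001, 0.981, 0.193, -0.002]
force: [0.1, 0.3, -2.9]
width: 0.0494
```

```bash
python3 - <<'E'
from h import *
plan([.614,-.115,.064])
im=camera('scene');t=camera('top');crop(im,140,190,260,290,4,'s2.png');crop(t,260,130,390,230,5,'t2.png');plan([.614,-.115,.064])
E
```

```text
t 4.47 pos [ 0.6122 -0.1117  0.0728] yaw 22.29 tilt z [-0.0037  0.0018 -1.    ] F [ 0.1  0.3 -2.9] w 0.0494
tool delta [0.0004 0.0038 0.0088] rows 1 per row [0.0004 0.0038 0.0088]
t 4.57 pos [ 0.6122 -0.112   0.0729] yaw 22.28 tilt z [-0.0046  0.002  -1.    ] F [ 0.2 -0.1 -2.3] w 0.0494
tool delta [0.0005 0.0035 0.0089] rows 1 per row [0.0005 0.0035 0.0089]
```

View pics/s2.png

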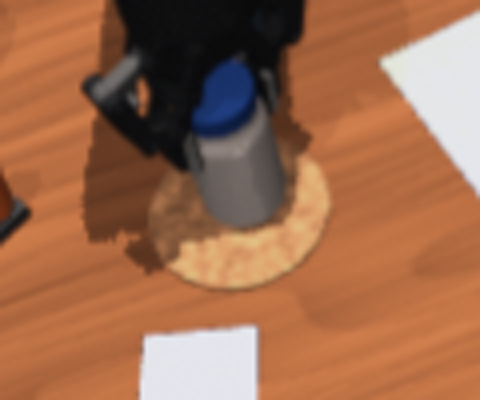

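View pics/t2.png

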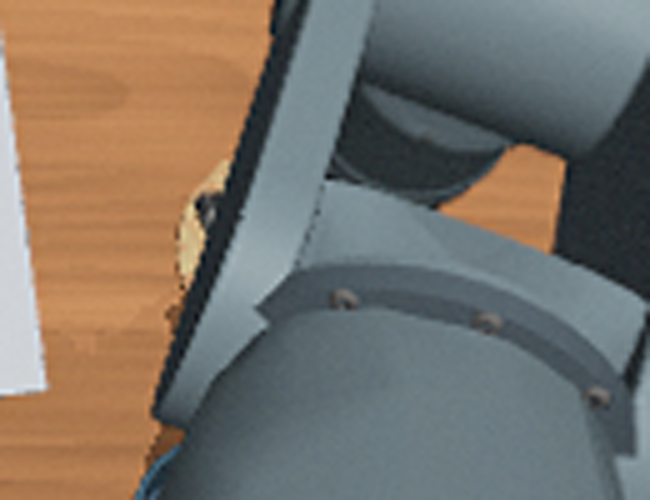

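Emit:
arm_command --deltas '[{"hand":-1,"delta_pos":[0.0005,0.003,0.003],"delta_rot":[0,0,0]},{"hand":-1,"delta_pos":[0,0,0.002],"delta_rot":[0,0,0]},{"hand":-1,"delta_pos":[0,0,0.001],"delta_rot":[0,0,0]},{"hand":-1,"delta_pos":[0,0,0.001],"delta_rot":[0,0,0]},{"hand":-1,"delta_pos":[0,0,0],"delta_rot":[0,0,0]}]'

```text
time: 4.98
eef_pos: [0.6163, -0.1166, 0.0687]
eef_rot: [0.0, 0.981, 0.193, 0.0]
force: [-0.5, -0.3, -2.6]
width: 0.0496
```

Emit:
arm_command --deltas '[{"hand":-1,"delta_pos":[0,0,0.001],"delta_rot":[0,0,0]},{"hand":-1,"delta_pos":[0,0,0.001],"delta_rot":[0,0,0]},{"hand":-1,"delta_pos":[0,0,0.001],"delta_rot":[0,0,0]},{"hand":-1,"delta_pos":[0,0,0.001],"delta_rot":[0,0,0]},{"hand":-1,"delta_pos":[0,0,0],"delta_rot":[0,0,0]}]'

```text
time: 5.4
eef_pos: [0.6173, -0.1163, 0.0669]
eef_rot: [0.0, 0.981, 0.193, 0.001]
force: [-3.6, 4.1, 12.2]
width: 0.0494
```

Emit:
arm_command --deltas '[{"hand":-1,"delta_pos":[0,0,-0.001],"delta_rot":[0,0,0]},{"hand":0.4,"delta_pos":[0,0,0],"delta_rot":[0,0,0]},{"hand":0.6,"delta_pos":[0,0,0],"delta_rot":[0,0,0]},{"hand":1,"delta_pos":[0,0,0],"delta_rot":[0,0,0]},{"hand":1,"delta_pos":[0,0,0],"delta_rot":[0,0,0]}]'

```text
time: 5.82
eef_pos: [0.616, -0.1166, 0.0651]
eef_rot: [-0.0, 0.981, 0.193, -0.0]
force: [0.5, -0.3, -0.7]
width: 0.0852
```

Emit:
arm_command --deltas '[{"hand":1,"delta_pos":[0,0,-0.01],"delta_rot":[0,0,0]},{"hand":1,"delta_pos":[0,0,-0.03],"delta_rot":[0,0,0]},{"hand":1,"delta_pos":[0,0,-0.04],"delta_rot":[0,0,0]},{"hand":1,"delta_pos":[0,0,-0.035],"delta_rot":[0,0,0]},{"hand":1,"delta_pos":[0,0,-0.02],"delta_rot":[0,0,0]}]'

```text
time: 6.23
eef_pos: [0.6178, -0.1172, 0.206]
eef_rot: [0.002, 0.981, 0.193, 0.003]
force: [0.3, 0.5, 0.4]
width: 0.0854
```

```bash
python3 - <<'E'
from h import *
plan([.5906,-.311,.16],119.5)
im=camera('scene');crop(im,140,190,260,290,4,'s3.png')
E
```

```text
t 6.23 pos [ 0.6178 -0.1172  0.206 ] yaw 22.22 tilt z [ 0.006  -0.0023 -1.    ] F [0.3 0.5 0.4] w 0.0854
tool delta [-0.0987  0.1689  0.0462] rows 6 per row [-0.0165  0.0281  0.0077]
yaw change 97.28 tool wz rad -1.6978 (alt half turn 1.4438 ) j6 0.807
```

View pics/s3.png

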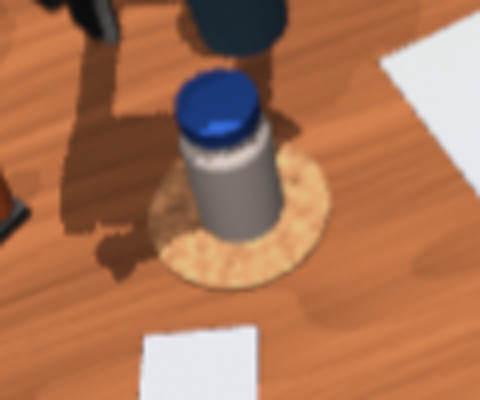

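```bash
cat >> h.py <<'E'
def rows(d,yaw0,dyaw,n):
    for i in range(n):
        y=np.radians(yaw0+dyaw*i/n); x=np.array([np.cos(y),np.sin(y)]); yy=np.array([np.sin(y),-np.cos(y)])
        w=np.array(d[:2])/n; print([round(w@x,4),round(w@yy,4),round(-d[2]/n,4)],round(-np.radians(dyaw)/n,4))
E
python3 -c "
from h import *
plan([.5906,-.311,.196],119.5)
rows([-.0265,-.194,-.01],22.22,97.28,15)"
```

```text
t 6.28 pos [ 0.6195 -0.1178  0.2095] yaw 22.23 tilt z [ 0.011  -0.0043 -0.9999] F [ 1.1 -0.7  3.3] w 0.0851
tool delta [-0.1     0.1678  0.014 ] rows 6 per row [-0.0167  0.028   0.0023]
yaw change 97.27 tool wz rad -1.6977 (alt half turn 1.4439 ) j6 0.807
[np.float64(-0.0065), np.float64(0.0113), 0.0007] -0.1132
[np.float64(-0.0078), np.float64(0.0105), 0.0007] -0.1132
[np.float64(-0.0089), np.float64(0.0096), 0.0007] -0.1132
[np.float64(-0.0099), np.float64(0.0085), 0.0007] -0.1132
[np.float64(-0.0108), np.float64(0.0073), 0.0007] -0.1132
[np.float64(-0.0116), np.float64(0.006), 0.0007] -0.1132
[np.float64(-0.0122), np.float64(0.0047), 0.0007] -0.1132
[np.float64(-0.0126), np.float64(0.0033), 0.0007] -0.1132
[np.float64(-0.0129), np.float64(0.0018), 0.0007] -0.1132
[np.float64(-0.013), np.float64(0.0004), 0.0007] -0.1132
[np.float64(-0.013), np.float64(-0.0011), 0.0007] -0.1132
[np.float64(-0.0128), np.float64(-0.0026), 0.0007] -0.1132
[np.float64(-0.0124), np.float64(-0.004), 0.0007] -0.1132
[np.float64(-0.0119), np.float64(-0.0054), 0.0007] -0.1132
[np.float64(-0.0112), np.float64(-0.0067), 0.0007] -0.1132
```

Emit:
arm_command --deltas '[{"hand":1,"delta_pos":[-0.0065,0.0113,0],"delta_rot":[0,0,-0.1132]},{"hand":1,"delta_pos":[-0.0078,0.0105,0],"delta_rot":[0,0,-0.1132]},{"hand":1,"delta_pos":[-0.0089,0.0096,0],"delta_rot":[0,0,-0.1132]},{"hand":1,"delta_pos":[-0.0099,0.0085,0],"delta_rot":[0,0,-0.1132]},{"hand":1,"delta_pos":[-0.0108,0.0073,0],"delta_rot":[0,0,-0.1132]}]'

```text
time: 6.7
eef_pos: [0.6071, -0.1818, 0.2007]
eef_rot: [0.0, 0.887, 0.462, 0.0]
force: [-0.1, 0.1, 0.7]
width: 0.0854
```

Emit:
arm_command --deltas '[{"hand":1,"delta_pos":[-0.0116,0.006,0],"delta_rot":[0,0,-0.1132]},{"hand":1,"delta_pos":[-0.0122,0.0047,0],"delta_rot":[0,0,-0.1132]},{"hand":1,"delta_pos":[-0.0126,0.0033,0],"delta_rot":[0,0,-0.1132]},{"hand":1,"delta_pos":[-0.0129,0.0018,0],"delta_rot":[0,0,-0.1132]},{"hand":1,"delta_pos":[-0.013,0.0004,0],"delta_rot":[0,0,-0.1132]}]'

```text
time: 7.12
eef_pos: [0.5981, -0.2464, 0.2006]
eef_rot: [-0.0, 0.723, 0.691, -0.0]
force: [0.4, -0.7, -0.0]
width: 0.0855
```

Emit:
arm_command --deltas '[{"hand":1,"delta_pos":[-0.013,-0.0011,0],"delta_rot":[0,0,-0.1132]},{"hand":1,"delta_pos":[-0.0128,-0.0026,0],"delta_rot":[0,0,-0.1132]},{"hand":1,"delta_pos":[-0.0124,-0.004,0],"delta_rot":[0,0,-0.1132]},{"hand":1,"delta_pos":[-0.0119,-0.0054,0],"delta_rot":[0,0,-0.1132]},{"hand":1,"delta_pos":[-0.0112,-0.0067,0],"delta_rot":[0,0,-0.1132]}]'

```text
time: 7.53
eef_pos: [0.5892, -0.3111, 0.2006]
eef_rot: [-0.0, 0.501, 0.865, 0.0]
force: [-0.4, -0.3, -0.4]
width: 0.0855
```

Emit:
arm_command --deltas '[{"hand":1,"delta_pos":[0,0,0],"delta_rot":[0,0,0]},{"hand":1,"delta_pos":[0,0,0],"delta_rot":[0,0,0]},{"hand":1,"delta_pos":[0,0,0],"delta_rot":[0,0,0]},{"hand":1,"delta_pos":[0,0,0],"delta_rot":[0,0,0]},{"hand":1,"delta_pos":[0,0,0],"delta_rot":[0,0,0]}]'

```text
time: 7.95
eef_pos: [0.5897, -0.3095, 0.2004]
eef_rot: [-0.0, 0.504, 0.864, 0.0]
force: [0.3, 0.4, 0.3]
width: 0.0851
```

```bash
python3 - <<'E'
from h import *
plan([.5906,-.311,.196],119.5)
s=manip.get_state();im=camera('wrist');plan([.5906,-.311,.196])
cv2.imwrite('pics/w3.png',im);crop(im,180,60,360,250,3,'w3c.png')
C=cam('wrist',s);print(proj(C,[[.5906,-.311,.05],[.556,-.250,.084]]))
E
```

```text
t 7.95 pos [ 0.5897 -0.3095  0.2004] yaw 119.47 tilt z [ 0.e+00  2.e-04 -1.e+00] F [0.3 0.4 0.3] w 0.0851
tool delta [-0.0017  0.0001  0.0044] rows 1 per row [-0.0017  0.0001  0.0044]
yaw change 0.03 tool wz rad -0.0004 (alt half turn 3.1412 ) j6 -1.176
t 8.0 pos [ 0.5896 -0.3096  0.2004] yaw 119.49 tilt z [-0.e+00  1.e-04 -1.e+00] F [-0.6 -0.5  0.1] w 0.0853
tool delta [-0.0016  0.0002  0.0044] rows 1 per row [-0.0016  0.0002  0.0044]
[[259.28722827 184.11761713]
 [259.0492287  105.75961007]]
```

View pics/w3.png

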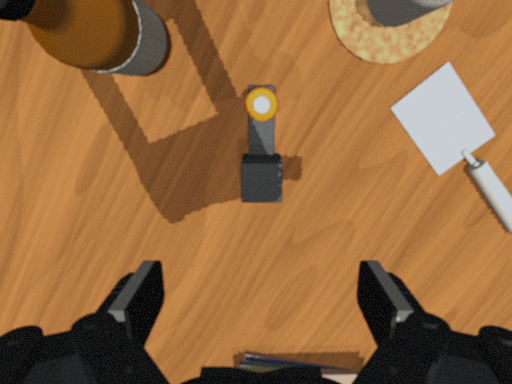

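View pics/w3c.png

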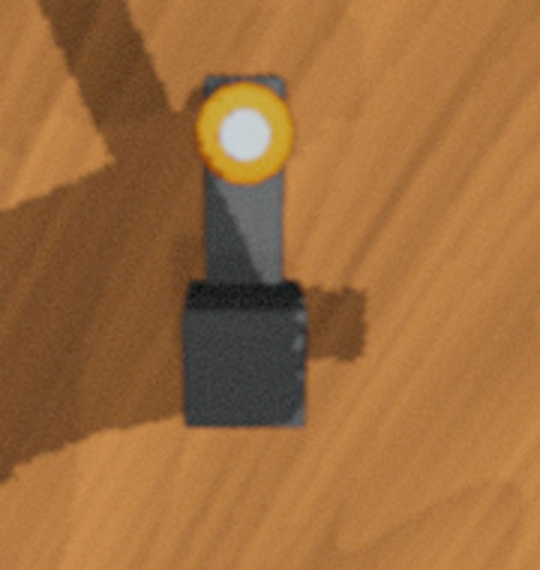

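```bash
python3 - <<'E'
from h import *
s=manip.get_state();C=cam('wrist',s)
f=lambda a,z:cast(C,np.array(a)/3+[179.67,59.67],z)
print(f([(243,368)],.05),f([(245,134)],.084)); plan([.5904,-.3105,.020],119.5)
E
```

```text
[[ 0.59084307 -0.30901984  0.05      ]] [[ 0.55694347 -0.24838012  0.084     ]]
t 8.0 pos [ 0.5896 -0.3096  0.2004] yaw 119.49 tilt z [-0.e+00  1.e-04 -1.e+00] F [-0.6 -0.5  0.1] w 0.0853
tool delta [-0.0011  0.0002  0.1804] rows 5 per row [-0.0002  0.      0.0361]
yaw change 0.01 tool wz rad -0.0001 (alt half turn 3.1415 ) j6 -1.176
```

Emit:
arm_command --deltas '[{"hand":1,"delta_pos":[-0.001,0.0008,0.025],"delta_rot":[0,0,0]},{"hand":1,"delta_pos":[0,0,0.04],"delta_rot":[0,0,0]},{"hand":1,"delta_pos":[0,0,0.04],"delta_rot":[0,0,0]},{"hand":1,"delta_pos":[0,0,0.035],"delta_rot":[0,0,0]},{"hand":1,"delta_pos":[0,0,0.02],"delta_rot":[0,0,0]}]'

```text
time: 8.42
eef_pos: [0.5884, -0.3086, 0.0355]
eef_rot: [-0.003, 0.504, 0.864, 0.0]
force: [-1.1, 0.4, -0.5]
width: 0.0856
```

Emit:
arm_command --deltas '[{"hand":1,"delta_pos":[0,0,0.013],"delta_rot":[0,0,0]},{"hand":1,"delta_pos":[0,0,0.008],"delta_rot":[0,0,0]},{"hand":1,"delta_pos":[0,0,0],"delta_rot":[0,0,0]},{"hand":-1,"delta_pos":[0,0,0],"delta_rot":[0,0,0]},{"hand":-1,"delta_pos":[0,0,0],"delta_rot":[0,0,0]}]'

```text
time: 8.83
eef_pos: [0.592, -0.3119, 0.0215]
eef_rot: [0.002, 0.504, 0.864, -0.0]
force: [0.1, -0.1, 0.4]
width: 0.064
```

Emit:
arm_command --deltas '[{"hand":-1,"delta_pos":[0,0,0],"delta_rot":[0,0,0]},{"hand":-1,"delta_pos":[0,0,0],"delta_rot":[0,0,0]},{"hand":-1,"delta_pos":[0,0,0],"delta_rot":[0,0,0]},{"hand":-1,"delta_pos":[0,0,0],"delta_rot":[0,0,0]},{"hand":-1,"delta_pos":[0,0,0],"delta_rot":[0,0,0]}]'

```text
time: 9.25
eef_pos: [0.5918, -0.3117, 0.0212]
eef_rot: [0.002, 0.504, 0.864, -0.0]
force: [0.5, 1.4, 6.8]
width: 0.0369
```

```bash
python3 - <<'E'
from h import *
plan([.5906,-.311,.196],119.5)
s=manip.get_state();im=camera('wrist');cv2.imwrite('pics/w4.png',im)
E
```

```text
t 9.25 pos [ 0.5918 -0.3117  0.0212] yaw 119.51 tilt z [ 0.0025 -0.0018 -1.    ] F [0.5 1.4 6.8] w 0.0369
tool delta [ 0.0007 -0.0005 -0.1748] rows 5 per row [ 0.0001 -0.0001 -0.035 ]
yaw change -0.01 tool wz rad 0.0002 (alt half turn -3.1414 ) j6 -1.177
```

View pics/w4.png

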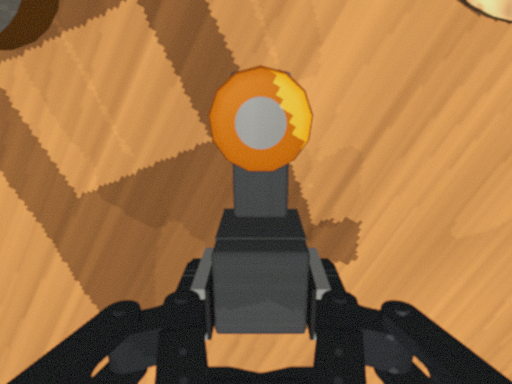

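```bash
python3 - <<'E'
from h import *
s=manip.get_state();C=cam('wrist',s);q=s['eef_rot'];R=Ro.from_quat([q[1],q[2],q[3],q[0]]).as_matrix()
for uv,z in [((260,250),.05),((260,333),.05),((214,290),.05),((308,290),.05),((260.5,120),.083)]:
    print(uv,(R.T@(cast(C,uv,z)[0]-s['eef_pos'])).round(4))
E
```

```text
(260, 250) [ 0.0217  0.0007 -0.0289]
(260, 333) [-0.0162  0.0007 -0.0288]
(214, 290) [ 0.0043 -0.0174 -0.0289]
(308, 290) [ 0.0042  0.0196 -0.0288]
(260.5, 120) [ 0.0724  0.0008 -0.062 ]
```

Emit:
arm_command --deltas '[{"hand":-1,"delta_pos":[0,0,-0.015],"delta_rot":[0,0,0]},{"hand":-1,"delta_pos":[0,0,-0.035],"delta_rot":[0,0,0]},{"hand":-1,"delta_pos":[0,0,-0.04],"delta_rot":[0,0,0]},{"hand":-1,"delta_pos":[0,0,-0.04],"delta_rot":[0,0,0]},{"hand":-1,"delta_pos":[0,0,-0.035],"delta_rot":[0,0,0]}]'

```text
time: 9.72
eef_pos: [0.5901, -0.3105, 0.1866]
eef_rot: [-0.0, 0.504, 0.864, -0.0]
force: [0.6, -0.6, -4.7]
width: 0.0369
```

```bash
python3 - <<'E'
from h import *
plan([.534,.1925,.186],113.6)
s=manip.get_state();im=camera('wrist');cv2.imwrite('pics/w5.png',im)
rows([-.058,.504,0],119.5,-5.9,15)
E
```

```text
t 9.72 pos [ 0.5901 -0.3105  0.1866] yaw 119.51 tilt z [-5.e-04  3.e-04 -1.e+00] F [ 0.6 -0.6 -4.7] w 0.0369
tool delta [0.4654 0.199  0.0008] rows 13 per row [0.0358 0.0153 0.0001]
yaw change -5.91 tool wz rad 0.1031 (alt half turn -3.0385 ) j6 -1.177
[np.float64(0.0311), np.float64(0.0132), 0.0] 0.0069
[np.float64(0.0312), np.float64(0.013), 0.0] 0.0069
[np.float64(0.0313), np.float64(0.0128), 0.0] 0.0069
[np.float64(0.0314), np.float64(0.0125), 0.0] 0.0069
[np.float64(0.0315), np.float64(0.0123), 0.0] 0.0069
[np.float64(0.0316), np.float64(0.0121), 0.0] 0.0069
[np.float64(0.0317), np.float64(0.0119), 0.0] 0.0069
[np.float64(0.0317), np.float64(0.0117), 0.0] 0.0069
[np.float64(0.0318), np.float64(0.0115), 0.0] 0.0069
[np.float64(0.0319), np.float64(0.0112), 0.0] 0.0069
[np.float64(0.032), np.float64(0.011), 0.0] 0.0069
[np.float64(0.0321), np.float64(0.0108), 0.0] 0.0069
[np.float64(0.0321), np.float64(0.0106), 0.0] 0.0069
[np.float64(0.0322), np.float64(0.0104), 0.0] 0.0069
[np.float64(0.0323), np.float64(0.0101), 0.0] 0.0069
```

View pics/w5.png

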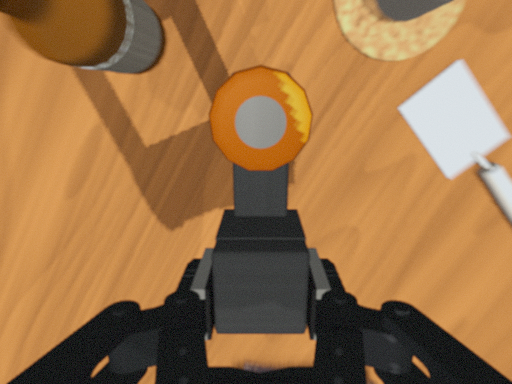

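Emit:
arm_command --deltas '[{"hand":-1,"delta_pos":[0.0311,0.0132,0],"delta_rot":[0,0,0.0069]},{"hand":-1,"delta_pos":[0.0312,0.013,0],"delta_rot":[0,0,0.0069]},{"hand":-1,"delta_pos":[0.0313,0.0128,0],"delta_rot":[0,0,0.0069]},{"hand":-1,"delta_pos":[0.0314,0.0125,0],"delta_rot":[0,0,0.0069]},{"hand":-1,"delta_pos":[0.0315,0.0123,0],"delta_rot":[0,0,0.0069]}]'

```text
time: 10.18
eef_pos: [0.57, -0.1413, 0.1837]
eef_rot: [-0.001, 0.519, 0.855, -0.0]
force: [1.4, 0.2, -5.0]
width: 0.0372
```

Emit:
arm_command --deltas '[{"hand":-1,"delta_pos":[0.0316,0.0121,0],"delta_rot":[0,0,0.0069]},{"hand":-1,"delta_pos":[0.0317,0.0119,0],"delta_rot":[0,0,0.0069]},{"hand":-1,"delta_pos":[0.0317,0.0117,0],"delta_rot":[0,0,0.0069]},{"hand":-1,"delta_pos":[0.0318,0.0115,0],"delta_rot":[0,0,0.0069]},{"hand":-1,"delta_pos":[0.0319,0.0112,0],"delta_rot":[0,0,0.0069]}]'

```text
time: 10.6
eef_pos: [0.5507, 0.0267, 0.1839]
eef_rot: [-0.001, 0.533, 0.846, -0.0]
force: [0.2, 0.8, -5.7]
width: 0.0367
```

Emit:
arm_command --deltas '[{"hand":-1,"delta_pos":[0.032,0.011,0],"delta_rot":[0,0,0.0069]},{"hand":-1,"delta_pos":[0.0321,0.0108,0],"delta_rot":[0,0,0.0069]},{"hand":-1,"delta_pos":[0.0321,0.0106,0],"delta_rot":[0,0,0.0069]},{"hand":-1,"delta_pos":[0.0322,0.0104,0],"delta_rot":[0,0,0.0069]},{"hand":-1,"delta_pos":[0.0323,0.0101,0],"delta_rot":[0,0,0.0069]}]'

```text
time: 11.02
eef_pos: [0.5314, 0.1945, 0.1839]
eef_rot: [-0.001, 0.548, 0.837, -0.001]
force: [-0.2, -0.7, -5.9]
width: 0.0376
```

Emit:
arm_command --deltas '[{"hand":-1,"delta_pos":[0,0,0],"delta_rot":[0,0,0]},{"hand":-1,"delta_pos":[0,0,0],"delta_rot":[0,0,0]},{"hand":-1,"delta_pos":[0,0,0],"delta_rot":[0,0,0]},{"hand":-1,"delta_pos":[0,0,0],"delta_rot":[0,0,0]},{"hand":-1,"delta_pos":[0,0,0],"delta_rot":[0,0,0]}]'

```text
time: 11.43
eef_pos: [0.533, 0.1918, 0.1842]
eef_rot: [-0.0, 0.548, 0.836, -0.0]
force: [-0.9, -0.8, -5.7]
width: 0.037
```

```bash
python3 - <<'E'
from h import *
plan([.534,.1925,.15],113.6)
s=manip.get_state();im=camera('scene');crop(im,230,60,390,210,4,'s6.png');cv2.imwrite('pics/w6.png',camera('wrist'))
E
```

```text
t 11.43 pos [0.533  0.1918 0.1842] yaw 113.48 tilt z [-4.e-04 -4.e-04 -1.e+00] F [-0.9 -0.8 -5.7] w 0.037
tool delta [0.0002 0.0012 0.0342] rows 1 per row [0.0002 0.0012 0.0342]
yaw change 0.12 tool wz rad -0.0021 (alt half turn 3.1395 ) j6 -0.274
```

View pics/s6.png

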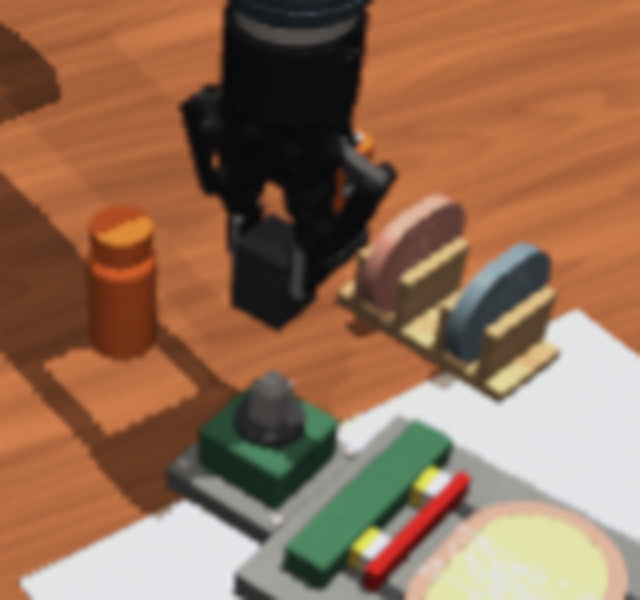

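View pics/w6.png

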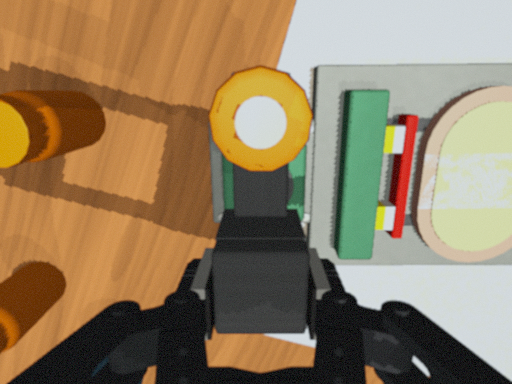

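```bash
python3 - <<'E'
from h import *
im=cv2.imread('pics/w6.png');crop(im,195,130,335,270,5,'w6c.png')
E
```

```text
(no output)
```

View pics/w6c.png

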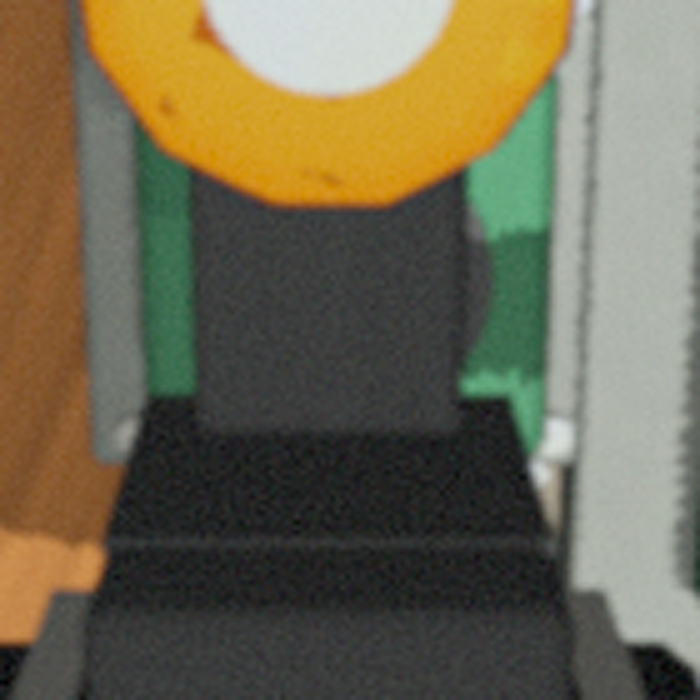

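```bash
python3 - <<'E'
from h import *
s=manip.get_state();C=cam('wrist',s);q=s['eef_rot'];R=Ro.from_quat([q[1],q[2],q[3],q[0]]).as_matrix()
f=lambda a,z:(R.T@(cast(C,np.array(a)/5+[194.6,129.6],z)[0]-s['eef_pos'])).round(4)
print('gear L,R',f((143,300),.06),f((547,300),.06))
zb=s['eef_pos'][2]-.0212
print('arm',f((195,350),zb+.014),f((461,350),zb+.014))
print('foot',f((90,300),.01),f((103,455),.01)); plan([.534,.1925,.15],113.6)
E
```

```text
gear L,R [ 0.0008 -0.03    0.1243] [0.0008 0.0374 0.1243]
arm [ 0.0301 -0.0119  0.0072] [0.0301 0.0133 0.0072]
foot [-0.0139 -0.0462  0.1743] [-0.0468 -0.045   0.1743]
t 11.53 pos [0.5331 0.192  0.1843] yaw 113.48 tilt z [-2.e-04 -1.e-04 -1.e+00] F [ 0.5 -0.1 -5.5] w 0.0371
tool delta [0.0001 0.0011 0.0343] rows 1 per row [0.0001 0.0011 0.0343]
yaw change 0.12 tool wz rad -0.0021 (alt half turn 3.1395 ) j6 -0.273
```

Emit:
arm_command --deltas '[{"hand":-1,"delta_pos":[0,0.0025,0.01],"delta_rot":[0,0,0]},{"hand":-1,"delta_pos":[0,0,0.02],"delta_rot":[0,0,0]},{"hand":-1,"delta_pos":[0,0,0.015],"delta_rot":[0,0,0]},{"hand":-1,"delta_pos":[0,0,0.01],"delta_rot":[0,0,0]},{"hand":-1,"delta_pos":[0,0,0],"delta_rot":[0,0,0]}]'

```text
time: 11.95
eef_pos: [0.5332, 0.1935, 0.126]
eef_rot: [-0.002, 0.548, 0.836, -0.002]
force: [-1.2, -0.0, -5.6]
width: 0.0371
```

```bash
python3 - <<'E'
from h import *
plan([.534,.1925,.122],113.6)
s=manip.get_state();im=camera('scene');crop(im,250,100,340,200,6,'s7.png')
E
```

```text
t 11.95 pos [0.5332 0.1935 0.126 ] yaw 113.54 tilt z [-5.4e-03 -8.0e-04 -1.0e+00] F [-1.2 -0.  -5.6] w 0.0371
tool delta [-0.0012  0.0003  0.004 ] rows 1 per row [-0.0012  0.0003  0.004 ]
yaw change 0.06 tool wz rad -0.001 (alt half turn 3.1406 ) j6 -0.272
```

View pics/s7.png

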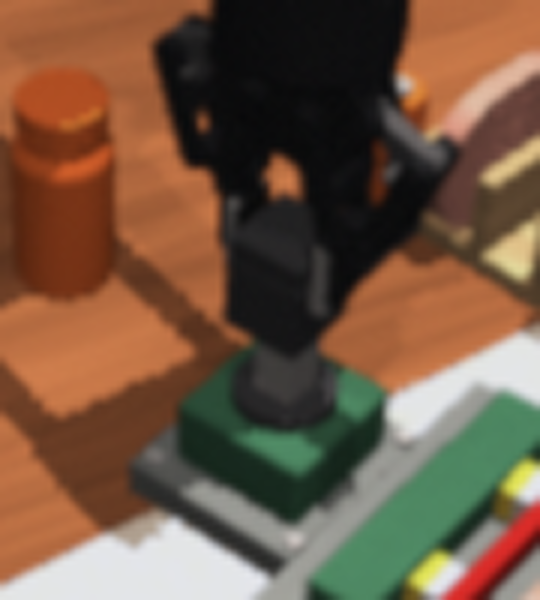

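Emit:
arm_command --deltas '[{"hand":-1,"delta_pos":[0,0,0.004],"delta_rot":[0,0,0]},{"hand":-1,"delta_pos":[0,0,0.004],"delta_rot":[0,0,0]},{"hand":-1,"delta_pos":[0,0,0.003],"delta_rot":[0,0,0]},{"hand":-1,"delta_pos":[0,0,0.003],"delta_rot":[0,0,0]},{"hand":-1,"delta_pos":[0,0,0],"delta_rot":[0,0,0]}]'

```text
time: 12.42
eef_pos: [0.5349, 0.1941, 0.1149]
eef_rot: [-0.0, 0.548, 0.837, -0.0]
force: [0.2, -0.7, -6.1]
width: 0.0372
```

Emit:
arm_command --deltas '[{"hand":-1,"delta_pos":[0,0,0.003],"delta_rot":[0,0,0]},{"hand":-1,"delta_pos":[0,0,0.003],"delta_rot":[0,0,0]},{"hand":-1,"delta_pos":[0,0,0.003],"delta_rot":[0,0,0]},{"hand":-1,"delta_pos":[0,0,0.002],"delta_rot":[0,0,0]},{"hand":-1,"delta_pos":[0,0,0],"delta_rot":[0,0,0]}]'

```text
time: 12.83
eef_pos: [0.5346, 0.1945, 0.1035]
eef_rot: [-0.001, 0.548, 0.837, -0.0]
force: [-0.5, 4.4, -6.6]
width: 0.037
```

Emit:
arm_command --deltas '[{"hand":-1,"delta_pos":[0.0008,0.0004,0.002],"delta_rot":[0,0,0]},{"hand":-1,"delta_pos":[0,0,0.003],"delta_rot":[0,0,0]},{"hand":-1,"delta_pos":[0,0,0.003],"delta_rot":[0,0,0]},{"hand":-1,"delta_pos":[0,0,0.002],"delta_rot":[0,0,0]},{"hand":-1,"delta_pos":[0,0,0],"delta_rot":[0,0,0]}]'

```text
time: 13.25
eef_pos: [0.5348, 0.1946, 0.0935]
eef_rot: [-0.0, 0.548, 0.837, -0.001]
force: [-0.2, 0.6, -5.4]
width: 0.0371
```

Emit:
arm_command --deltas '[{"hand":-1,"delta_pos":[0,0,0.002],"delta_rot":[0,0,0]},{"hand":-1,"delta_pos":[0,0,0.002],"delta_rot":[0,0,0]},{"hand":-1,"delta_pos":[0,0,0.0015],"delta_rot":[0,0,0]},{"hand":-1,"delta_pos":[0,0,0.001],"delta_rot":[0,0,0]},{"hand":-1,"delta_pos":[0,0,0],"delta_rot":[0,0,0]}]'

```text
time: 13.67
eef_pos: [0.5351, 0.1948, 0.0875]
eef_rot: [-0.0, 0.548, 0.837, -0.0]
force: [0.3, 0.3, -6.0]
width: 0.0372
```

Emit:
arm_command --deltas '[{"hand":-1,"delta_pos":[0,0,0.001],"delta_rot":[0,0,0]},{"hand":-1,"delta_pos":[0,0,0.001],"delta_rot":[0,0,0]},{"hand":-1,"delta_pos":[0,0,0.001],"delta_rot":[0,0,0]},{"hand":-1,"delta_pos":[0,0,0],"delta_rot":[0,0,0]},{"hand":-1,"delta_pos":[0,0,0],"delta_rot":[0,0,0]}]'

```text
time: 14.08
eef_pos: [0.5354, 0.195, 0.0861]
eef_rot: [0.0, 0.548, 0.837, 0.0]
force: [-4.4, -0.8, 5.8]
width: 0.0372
```

Emit:
arm_command --deltas '[{"hand":0,"delta_pos":[0,0,-0.001],"delta_rot":[0,0,0]},{"hand":1,"delta_pos":[0,0,0],"delta_rot":[0,0,0]},{"hand":1,"delta_pos":[0,0,0],"delta_rot":[0,0,0]},{"hand":1,"delta_pos":[0,0,0],"delta_rot":[0,0,0]},{"hand":1,"delta_pos":[0,0,-0.005],"delta_rot":[0,0,0]}]'

```text
time: 14.5
eef_pos: [0.5347, 0.1948, 0.0901]
eef_rot: [-0.001, 0.548, 0.837, -0.0]
force: [-0.4, -0.4, -0.2]
width: 0.085
```

Emit:
arm_command --deltas '[{"hand":1,"delta_pos":[0,0,-0.02],"delta_rot":[0,0,0]},{"hand":1,"delta_pos":[0,0,-0.035],"delta_rot":[0,0,0]},{"hand":1,"delta_pos":[0,0,-0.035],"delta_rot":[0,0,0]},{"hand":1,"delta_pos":[0,0,-0.02],"delta_rot":[0,0,0]},{"hand":1,"delta_pos":[0,0,0],"delta_rot":[0,0,0]}]'

```text
time: 14.92
eef_pos: [0.5386, 0.1956, 0.2072]
eef_rot: [0.004, 0.548, 0.837, 0.003]
force: [1.1, -0.2, 1.1]
width: 0.0857
```

```bash
python3 - <<'E'
from h import *
s=manip.get_state();im=camera('wrist');cv2.imwrite('pics/w8.png',im)
plan([.5065,.2606,.116],113.6)
C=cam('wrist',s);print(proj(C,[[.5345,.1965,.115],[.5065,.2606,.147]]))
crop(camera('scene'),250,100,340,200,6,'s8.png')
E
```

```text
t 14.97 pos [0.5372 0.1953 0.2044] yaw 113.58 tilt z [ 6.6e-03  9.0e-04 -1.0e+00] F [ 0.1 -0.1 -1.3] w 0.0855
tool delta [ 0.0723 -0.0026  0.0882] rows 3 per row [ 0.0241 -0.0009  0.0294]
yaw change 0.02 tool wz rad -0.0003 (alt half turn 3.1413 ) j6 -0.27
[[253.29913381 199.21040966]
 [252.10515926 102.46844693]]
```

View pics/w8.png

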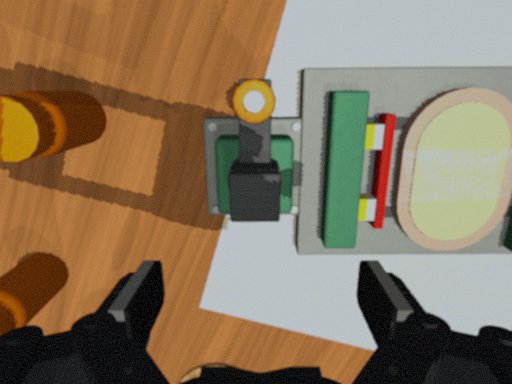

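View pics/s8.png

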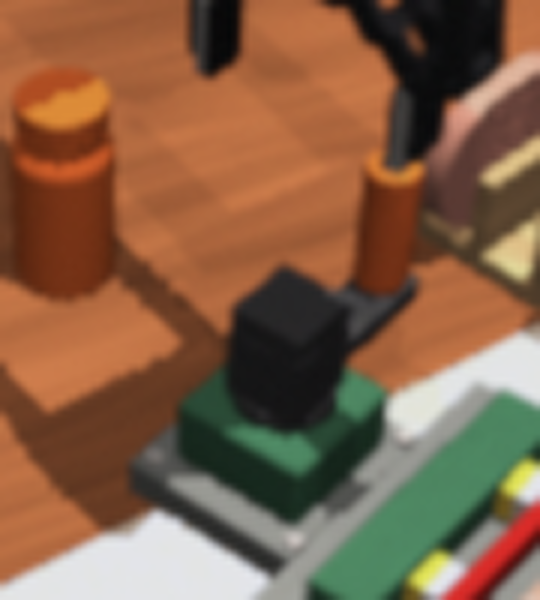

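Emit:
arm_command --deltas '[{"hand":1,"delta_pos":[0.024,0,0],"delta_rot":[0,0,0]},{"hand":1,"delta_pos":[0.03,0,0],"delta_rot":[0,0,0]},{"hand":1,"delta_pos":[0.0176,0,0],"delta_rot":[0,0,0]},{"hand":1,"delta_pos":[0,0,0],"delta_rot":[0,0,0]},{"hand":1,"delta_pos":[0,0,0],"delta_rot":[0,0,0]}]'

```text
time: 15.43
eef_pos: [0.5053, 0.2609, 0.1991]
eef_rot: [-0.001, 0.547, 0.837, -0.001]
force: [-0.2, 0.6, -0.4]
width: 0.0855
```

```bash
python3 - <<'E'
from h import *
s=manip.get_state();im=camera('wrist');cv2.imwrite('pics/w9.png',im);crop(im,190,120,330,260,4,'w9c.png')
plan([.5065,.2606,.116],113.6)
C=cam('wrist',s);print(proj(C,[[.5065,.2606,.147]]))
E
```

```text
t 15.48 pos [0.5058 0.2603 0.1993] yaw 113.63 tilt z [-0.0022 -0.0011 -1.    ] F [ 0.1 -0.2  0.4] w 0.0853
tool delta [0.0001 0.001  0.0833] rows 3 per row [0.     0.0003 0.0278]
yaw change -0.03 tool wz rad 0.0005 (alt half turn -3.1411 ) j6 -0.145
[[260.76902425 224.12545961]]
```

View pics/w9c.png

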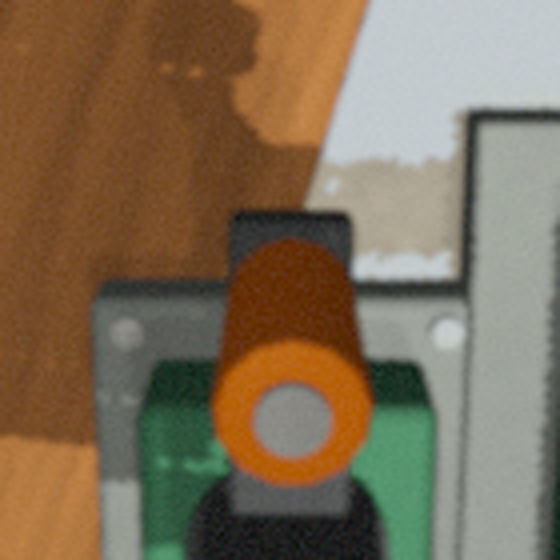

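Emit:
arm_command --deltas '[{"hand":1,"delta_pos":[0,0.0022,0.02],"delta_rot":[0,0,0]},{"hand":1,"delta_pos":[0,0,0.025],"delta_rot":[0,0,0]},{"hand":1,"delta_pos":[0,0,0.025],"delta_rot":[0,0,0]},{"hand":1,"delta_pos":[0,0,0.014],"delta_rot":[0,0,0]},{"hand":-1,"delta_pos":[0,0,0],"delta_rot":[0,0,0]}]'

```text
time: 15.9
eef_pos: [0.5061, 0.2594, 0.1123]
eef_rot: [-0.003, 0.548, 0.836, -0.003]
force: [-0.9, 0.2, -0.9]
width: 0.0754
```

Emit:
arm_command --deltas '[{"hand":-1,"delta_pos":[0,0,0],"delta_rot":[0,0,0]},{"hand":-1,"delta_pos":[0,0,0],"delta_rot":[0,0,0]},{"hand":-1,"delta_pos":[0,0,0],"delta_rot":[0,0,0]},{"hand":-1,"delta_pos":[0,0,0],"delta_rot":[0,0,0]},{"hand":-1,"delta_pos":[0,0,0],"delta_rot":[0,0,0]}]'

```text
time: 16.32
eef_pos: [0.5096, 0.2618, 0.1183]
eef_rot: [0.001, 0.548, 0.837, 0.001]
force: [0.0, 0.9, 3.5]
width: 0.0244
```

```bash
python3 - <<'E'
from h import *
s=manip.get_state();im=camera('wrist');cv2.imwrite('pics/w10.png',im)
plan([.5065,.2606,.116],113.6);print(s['ft_torque'])
C=cam('wrist',s);print(proj(C,[[.5065,.2606,.147]]))
E
```

```text
t 16.37 pos [0.5095 0.2618 0.1182] yaw 113.58 tilt z [ 2.5e-03  7.0e-04 -1.0e+00] F [0.  1.3 4.7] w 0.0243
tool delta [ 0.0001 -0.0033  0.0022] rows 1 per row [ 0.0001 -0.0033  0.0022]
yaw change 0.02 tool wz rad -0.0003 (alt half turn 3.1413 ) j6 -0.144
[-0.01971871  0.00601092 -0.05441015]
[[250.27740737 298.89628426]]
```

View pics/w10.png

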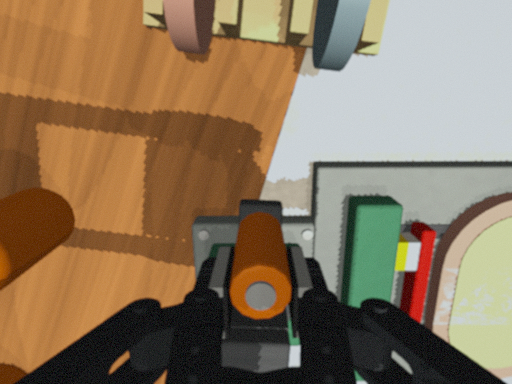

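Emit:
arm_command --deltas '[{"hand":-1,"delta_pos":[-0.0015,0.0146,0],"delta_rot":[0,0,0]},{"hand":-1,"delta_pos":[-0.0045,0.0139,0],"delta_rot":[0,0,0]},{"hand":-1,"delta_pos":[-0.0073,0.0127,0],"delta_rot":[0,0,0]},{"hand":-1,"delta_pos":[-0.0098,0.0109,0],"delta_rot":[0,0,0]},{"hand":-1,"delta_pos":[-0.0118,0.0086,0],"delta_rot":[0,0,0]}]'

```text
time: 16.78
eef_pos: [0.5765, 0.254, 0.1177]
eef_rot: [-0.002, 0.547, 0.837, -0.002]
force: [-11.3, -2.3, 11.3]
width: 0.0245
```

```bash
python3 - <<'E'
from h import *
s=manip.get_state();plan([.5065,.2606,.116],113.6);print(s['ft_torque'])
crop(camera('scene'),230,60,390,210,4,'s11.png');cv2.imwrite('pics/w11.png',camera('wrist'))
E
```

```text
t 16.78 pos [0.5765 0.254  0.1177] yaw 113.66 tilt z [-0.0052 -0.0011 -1.    ] F [-11.3  -2.3  11.3] w 0.0245
tool delta [ 0.0342 -0.0614  0.002 ] rows 2 per row [ 0.0171 -0.0307  0.001 ]
yaw change -0.06 tool wz rad 0.0011 (alt half turn -3.1405 ) j6 -0.186
[-0.77341896  2.81624798  0.01018866]
```

View pics/s11.png

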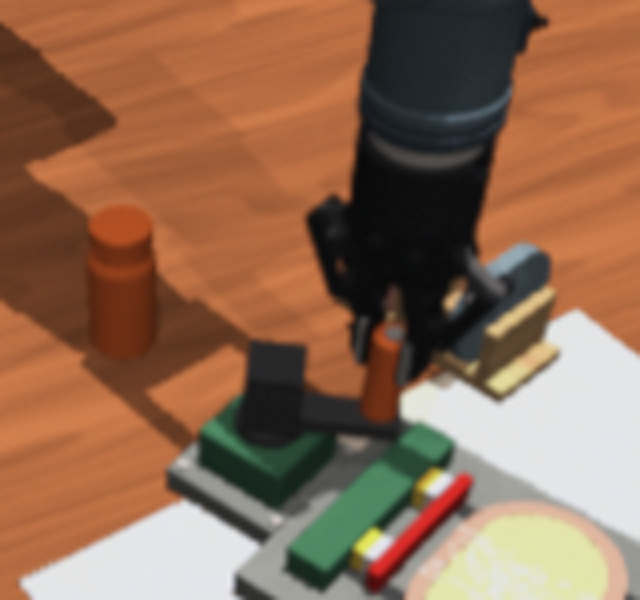

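View pics/w11.png

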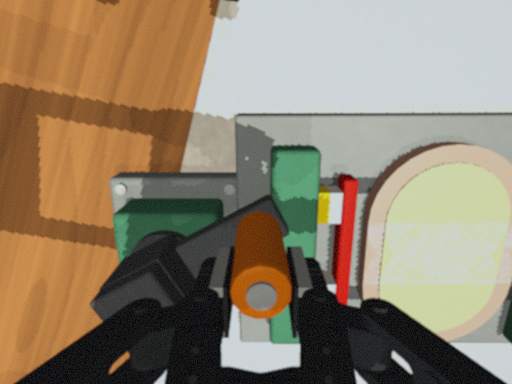

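Emit:
arm_command --deltas '[{"hand":-1,"delta_pos":[-0.0134,0.006,0],"delta_rot":[0,0,0]},{"hand":-1,"delta_pos":[-0.0143,0.003,0],"delta_rot":[0,0,0]},{"hand":-1,"delta_pos":[-0.0146,0,0],"delta_rot":[0,0,0]},{"hand":-1,"delta_pos":[-0.0143,-0.003,0],"delta_rot":[0,0,0]},{"hand":-1,"delta_pos":[-0.0134,-0.006,0],"delta_rot":[0,0,0]}]'

```text
time: 17.3
eef_pos: [0.6057, 0.1912, 0.1181]
eef_rot: [-0.001, 0.547, 0.837, 0.001]
force: [-4.4, 6.2, 7.4]
width: 0.0248
```

Emit:
arm_command --deltas '[{"hand":-1,"delta_pos":[-0.0118,-0.0086,0],"delta_rot":[0,0,0]},{"hand":-1,"delta_pos":[-0.0098,-0.0109,0],"delta_rot":[0,0,0]},{"hand":-1,"delta_pos":[-0.0073,-0.0127,0],"delta_rot":[0,0,0]},{"hand":-1,"delta_pos":[-0.0045,-0.0139,0],"delta_rot":[0,0,0]},{"hand":-1,"delta_pos":[-0.0015,-0.0146,0],"delta_rot":[0,0,0]}]'

```text
time: 17.72
eef_pos: [0.567, 0.1332, 0.1188]
eef_rot: [0.003, 0.548, 0.836, 0.002]
force: [4.9, 1.5, 2.5]
width: 0.0246
```

```bash
python3 - <<'E'
from h import *
s=manip.get_state();plan([.5065,.2606,.116],113.6);print(s['ft_torque'])
E
```

```text
t 17.72 pos [0.567  0.1332 0.1188] yaw 113.54 tilt z [ 0.007   0.0011 -1.    ] F [4.9 1.5 2.5] w 0.0246
tool delta [ 0.141  -0.0046  0.0025] rows 4 per row [ 0.0353 -0.0012  0.0006]
yaw change 0.06 tool wz rad -0.001 (alt half turn 3.1406 ) j6 -0.385
[ 0.6700312  -0.93435511 -0.04482227]
```

Emit:
arm_command --deltas '[{"hand":-1,"delta_pos":[0.0015,-0.0146,0],"delta_rot":[0,0,0]},{"hand":-1,"delta_pos":[0.0045,-0.0139,0],"delta_rot":[0,0,0]},{"hand":-1,"delta_pos":[0.0073,-0.0127,0],"delta_rot":[0,0,0]},{"hand":-1,"delta_pos":[0.0098,-0.0109,0],"delta_rot":[0,0,0]},{"hand":-1,"delta_pos":[0.0118,-0.0086,0],"delta_rot":[0,0,0]}]'

```text
time: 18.13
eef_pos: [0.4967, 0.1377, 0.1193]
eef_rot: [0.004, 0.548, 0.837, -0.001]
force: [-2.3, -13.4, 12.2]
width: 0.0241
```

Emit:
arm_command --deltas '[{"hand":-1,"delta_pos":[0.0134,-0.006,0],"delta_rot":[0,0,0]},{"hand":-1,"delta_pos":[0.0143,-0.003,0],"delta_rot":[0,0,0]},{"hand":-1,"delta_pos":[0.0146,0,0],"delta_rot":[0,0,0]},{"hand":-1,"delta_pos":[0.0143,0.003,0],"delta_rot":[0,0,0]},{"hand":-1,"delta_pos":[0.0134,0.006,0],"delta_rot":[0,0,0]}]'

```text
time: 18.55
eef_pos: [0.4652, 0.2043, 0.1188]
eef_rot: [-0.0, 0.548, 0.837, -0.002]
force: [-10.6, -6.8, 17.7]
width: 0.0245
```

Emit:
arm_command --deltas '[{"hand":-1,"delta_pos":[0.0118,0.0086,0],"delta_rot":[0,0,0]},{"hand":-1,"delta_pos":[0.0098,0.0109,0],"delta_rot":[0,0,0]},{"hand":-1,"delta_pos":[0.0073,0.0127,0],"delta_rot":[0,0,0]},{"hand":-1,"delta_pos":[0.0045,0.0139,0],"delta_rot":[0,0,0]},{"hand":-1,"delta_pos":[0.0015,0.0146,0],"delta_rot":[0,0,0]}]'

```text
time: 18.97
eef_pos: [0.5079, 0.2617, 0.1183]
eef_rot: [-0.0, 0.547, 0.837, -0.001]
force: [-6.6, -7.3, 10.5]
width: 0.0244
```

```bash
python3 - <<'E'
from h import *
s=manip.get_state();plan([.5095,.2618,.116],113.6);print(s['ft_torque'])
crop(camera('scene'),230,60,430,210,4,'s12.png');cv2.imwrite('pics/t12.png',camera('top')[50:260,60:260]);cv2.imwrite('pics/w12.png',camera('wrist'))
E
```

```text
t 18.97 pos [0.5079 0.2617 0.1183] yaw 113.68 tilt z [-0.0016 -0.002  -1.    ] F [-6.6 -7.3 10.5] w 0.0244
tool delta [-0.0006  0.0015  0.0023] rows 1 per row [-0.0006  0.0015  0.0023]
yaw change -0.08 tool wz rad 0.0013 (alt half turn -3.1403 ) j6 -0.143
[-1.60080467  1.17381541  0.05304508]
```

View pics/s12.png

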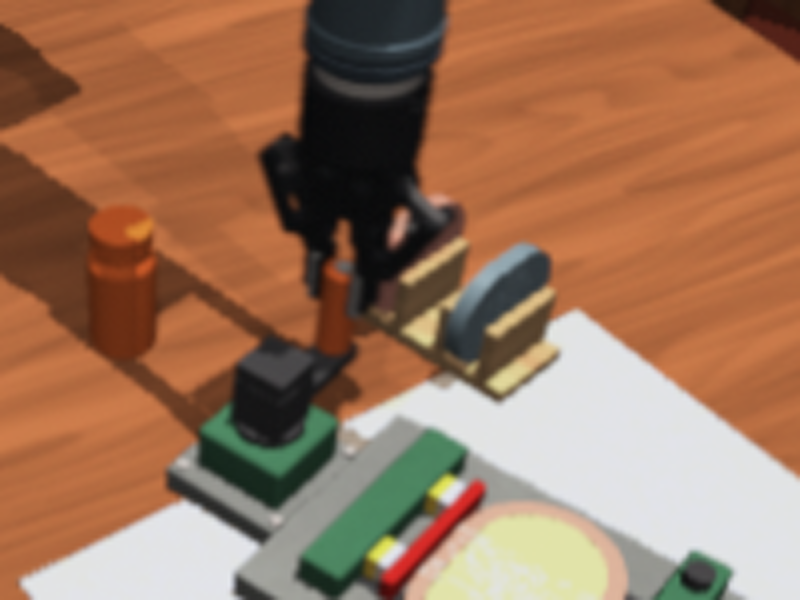

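View pics/w12.png

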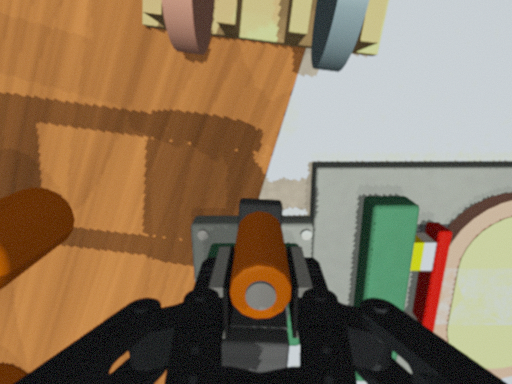

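Emit:
arm_command --deltas '[{"hand":-1,"delta_pos":[-0.0015,0.0146,0],"delta_rot":[0,0,0]},{"hand":-1,"delta_pos":[-0.0045,0.0139,0],"delta_rot":[0,0,0]},{"hand":-1,"delta_pos":[-0.0073,0.0127,0],"delta_rot":[0,0,0]},{"hand":-1,"delta_pos":[-0.0098,0.0109,0],"delta_rot":[0,0,0]},{"hand":-1,"delta_pos":[-0.0118,0.0086,0],"delta_rot":[0,0,0]}]'

```text
time: 19.53
eef_pos: [0.5763, 0.2538, 0.118]
eef_rot: [-0.002, 0.547, 0.837, -0.002]
force: [-13.3, -3.0, 14.0]
width: 0.024
```

Emit:
arm_command --deltas '[{"hand":-1,"delta_pos":[-0.0134,0.006,0],"delta_rot":[0,0,0]},{"hand":-1,"delta_pos":[-0.0143,0.003,0],"delta_rot":[0,0,0]},{"hand":-1,"delta_pos":[-0.0146,0,0],"delta_rot":[0,0,0]},{"hand":-1,"delta_pos":[-0.0143,-0.003,0],"delta_rot":[0,0,0]},{"hand":-1,"delta_pos":[-0.0134,-0.006,0],"delta_rot":[0,0,0]}]'

```text
time: 19.95
eef_pos: [0.6057, 0.1917, 0.1183]
eef_rot: [-0.001, 0.547, 0.837, 0.001]
force: [-6.5, 8.3, 8.0]
width: 0.0243
```

Emit:
arm_command --deltas '[{"hand":-1,"delta_pos":[-0.0118,-0.0086,0],"delta_rot":[0,0,0]},{"hand":-1,"delta_pos":[-0.0098,-0.0109,0],"delta_rot":[0,0,0]},{"hand":-1,"delta_pos":[-0.0073,-0.0127,0],"delta_rot":[0,0,0]},{"hand":-1,"delta_pos":[-0.0045,-0.0139,0],"delta_rot":[0,0,0]},{"hand":-1,"delta_pos":[-0.0015,-0.0146,0],"delta_rot":[0,0,0]}]'

```text
time: 20.37
eef_pos: [0.5671, 0.1333, 0.1189]
eef_rot: [0.003, 0.548, 0.837, 0.002]
force: [5.6, 1.7, 1.7]
width: 0.0245
```

Emit:
arm_command --deltas '[{"hand":-1,"delta_pos":[0.0015,-0.0146,0],"delta_rot":[0,0,0]},{"hand":-1,"delta_pos":[0.0045,-0.0139,0],"delta_rot":[0,0,0]},{"hand":-1,"delta_pos":[0.0073,-0.0127,0],"delta_rot":[0,0,0]},{"hand":-1,"delta_pos":[0.0098,-0.0109,0],"delta_rot":[0,0,0]},{"hand":-1,"delta_pos":[0.0118,-0.0086,0],"delta_rot":[0,0,0]}]'

```text
time: 20.78
eef_pos: [0.4968, 0.1377, 0.1193]
eef_rot: [0.004, 0.548, 0.837, -0.001]
force: [-2.2, -13.6, 11.1]
width: 0.0246
```

Emit:
arm_command --deltas '[{"hand":-1,"delta_pos":[0.0134,-0.006,0],"delta_rot":[0,0,0]},{"hand":-1,"delta_pos":[0.0143,-0.003,0],"delta_rot":[0,0,0]},{"hand":-1,"delta_pos":[0.0146,0,0],"delta_rot":[0,0,0]},{"hand":-1,"delta_pos":[0.0143,0.003,0],"delta_rot":[0,0,0]},{"hand":-1,"delta_pos":[0.0134,0.006,0],"delta_rot":[0,0,0]}]'

```text
time: 21.2
eef_pos: [0.4651, 0.2042, 0.1188]
eef_rot: [-0.0, 0.548, 0.837, -0.002]
force: [-9.7, -7.2, 19.0]
width: 0.0241
```

Emit:
arm_command --deltas '[{"hand":-1,"delta_pos":[0.0118,0.0086,0],"delta_rot":[0,0,0]},{"hand":-1,"delta_pos":[0.0098,0.0109,0],"delta_rot":[0,0,0]},{"hand":-1,"delta_pos":[0.0073,0.0127,0],"delta_rot":[0,0,0]},{"hand":-1,"delta_pos":[0.0045,0.0139,0],"delta_rot":[0,0,0]},{"hand":-1,"delta_pos":[0.0015,0.0146,0],"delta_rot":[0,0,0]}]'

```text
time: 21.62
eef_pos: [0.5078, 0.2616, 0.1183]
eef_rot: [-0.0, 0.547, 0.837, -0.001]
force: [-6.3, -7.4, 11.0]
width: 0.0243
```

```bash
python3 - <<'E'
from h import *
s=manip.get_state();plan([.5095,.2618,.116],113.6);print(s['ft_torque'])
crop(camera('scene'),290,130,430,260,5,'s13.png');crop(camera('top'),100,70,230,220,4,'t13.png')
E
```

```text
t 21.62 pos [0.5078 0.2616 0.1183] yaw 113.67 tilt z [-0.0017 -0.0021 -1.    ] F [-6.3 -7.4 11. ] w 0.0243
tool delta [-0.0005  0.0016  0.0023] rows 1 per row [-0.0005  0.0016  0.0023]
yaw change -0.07 tool wz rad 0.0012 (alt half turn -3.1404 ) j6 -0.143
[-1.64466934  1.22941812  0.01593344]
```

View pics/s13.png

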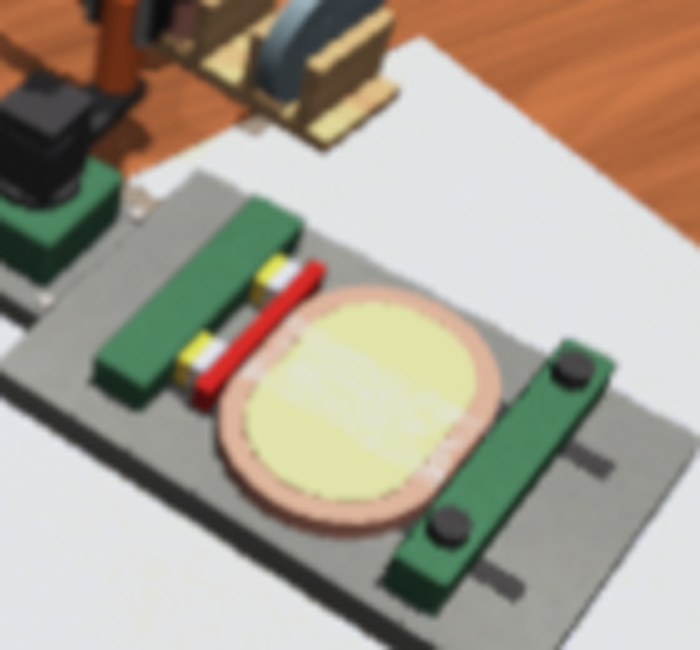

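View pics/t13.png

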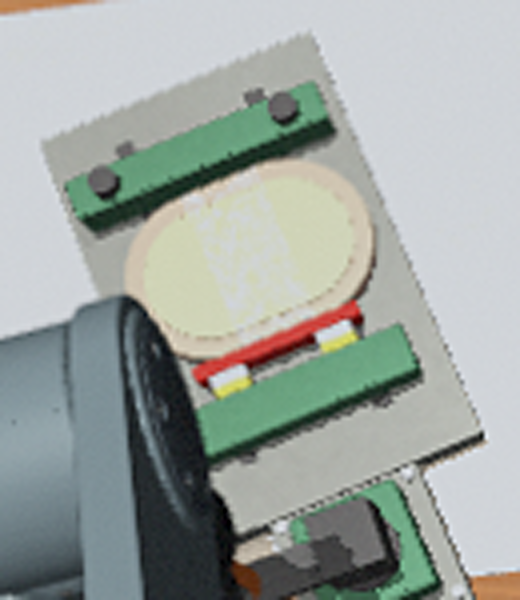

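```bash
cat > meas.py <<'E'
from h import *
def meas(im,n,dbg=None):
    C=cam(n);hsv=cv2.cvtColor(im,cv2.COLOR_BGR2HSV)
    y=np.radians(23.6);ex=np.array([np.cos(y),np.sin(y)]);ey=np.array([-np.sin(y),np.cos(y)]);o=np.array([.535,.1965])
    m=cv2.inRange(hsv,(22,40,150),(40,255,255)) # cream
    box=np.zeros_like(m)
    q=proj(C,[[*(o+a*ex+b*ey),.039] for a,b in [(.11,-.09),(.27,-.09),(.27,.09),(.11,.09)]]).astype(int)
    cv2.fillPoly(box,[q],255); m&=box
    c=np.vstack([k for k in cv2.findContours(cv2.morphologyEx(m,3,np.ones((5,5))),0,1)[0] if len(k)>15])[:,0]
    X=cast(C,c,.039)[:,:2]-o; a=X@ex;b=X@ey
    print(n,'cream along',a.min().round(4),a.max().round(4),'mid',((a.min()+a.max())/2).round(4),'across',b.min().round(4),b.max().round(4))
    r=cv2.inRange(hsv,(0,170,90),(6,255,255))|cv2.inRange(hsv,(174,170,90),(180,255,255))
    q=proj(C,[[*(o+a*ex+b*ey),.045] for a,b in [(.08,-.07),(.2,-.07),(.2,.07),(.08,.07)]]).astype(int);box[:]=0
    cv2.fillPoly(box,[q],255); r&=box
    c=max(cv2.findContours(r,0,1)[0],key=cv2.contourArea)[:,0];X=cast(C,c,.045)[:,:2]-o;print('  red',(X@ex).min().round(4),(X@ex).max().round(4))
if __name__=='__main__':
    for n in ['scene','top']: meas(cv2.imread(f'pics/{n}0.png'),n)
    for n in ['scene','top']:
        im=camera(n);cv2.imwrite(f'pics/{n}_m{manip.get_state()["time"]:.2f}.png',im);meas(im,n)
E
python3 meas.py
```

```text
scene cream along 0.149 0.2359 mid 0.1924 across -0.0687 0.0671
  red 0.1147 0.1255
top cream along 0.2278 0.2354 mid 0.2316 across 0.0238 0.046
  red 0.1146 0.1253
scene cream along 0.1572 0.2449 mid 0.2011 across -0.0691 0.066
  red 0.1366 0.148
top cream along 0.1254 0.1332 mid 0.1293 across -0.0454 0.0474
  red 0.137 0.1477
```

Emit:
arm_command --deltas '[{"hand":-1,"delta_pos":[-0.0015,0.0146,0],"delta_rot":[0,0,0]},{"hand":-1,"delta_pos":[-0.0045,0.0139,0],"delta_rot":[0,0,0]},{"hand":-1,"delta_pos":[-0.0073,0.0127,0],"delta_rot":[0,0,0]},{"hand":-1,"delta_pos":[-0.0098,0.0109,0],"delta_rot":[0,0,0]},{"hand":-1,"delta_pos":[-0.0118,0.0086,0],"delta_rot":[0,0,0]}]'

```text
time: 22.23
eef_pos: [0.5762, 0.2539, 0.118]
eef_rot: [-0.002, 0.547, 0.837, -0.002]
force: [-14.3, -3.4, 14.1]
width: 0.0242
```

Emit:
arm_command --deltas '[{"hand":-1,"delta_pos":[-0.0134,0.006,0],"delta_rot":[0,0,0]},{"hand":-1,"delta_pos":[-0.0143,0.003,0],"delta_rot":[0,0,0]},{"hand":-1,"delta_pos":[-0.0146,0,0],"delta_rot":[0,0,0]},{"hand":-1,"delta_pos":[-0.0143,-0.003,0],"delta_rot":[0,0,0]},{"hand":-1,"delta_pos":[-0.0134,-0.006,0],"delta_rot":[0,0,0]}]'

```text
time: 22.65
eef_pos: [0.6057, 0.1917, 0.1183]
eef_rot: [-0.001, 0.547, 0.837, 0.001]
force: [-5.9, 9.5, 7.2]
width: 0.0244
```

Emit:
arm_command --deltas '[{"hand":-1,"delta_pos":[-0.0118,-0.0086,0],"delta_rot":[0,0,0]},{"hand":-1,"delta_pos":[-0.0098,-0.0109,0],"delta_rot":[0,0,0]},{"hand":-1,"delta_pos":[-0.0073,-0.0127,0],"delta_rot":[0,0,0]},{"hand":-1,"delta_pos":[-0.0045,-0.0139,0],"delta_rot":[0,0,0]},{"hand":-1,"delta_pos":[-0.0015,-0.0146,0],"delta_rot":[0,0,0]}]'

```text
time: 23.07
eef_pos: [0.5671, 0.1333, 0.1189]
eef_rot: [0.003, 0.548, 0.837, 0.002]
force: [3.9, 1.8, 2.2]
width: 0.0246
```

```bash
python3 - <<'E'
from meas import *
s=manip.get_state();plan([.567,.1333,.116],113.6);print(s['ft_torque'])
im=camera('scene');meas(im,'scene');crop(im,290,130,430,260,5,'s14.png');t=camera('top');meas(t,'top');crop(t,100,70,230,220,4,'t14.png')
E
```

```text
t 23.07 pos [0.5671 0.1333 0.1189] yaw 113.55 tilt z [ 0.0072  0.0012 -1.    ] F [3.9 1.8 2.2] w 0.0246
tool delta [ 0.0001 -0.0001  0.0029] rows 1 per row [ 0.0001 -0.0001  0.0029]
yaw change 0.05 tool wz rad -0.0009 (alt half turn 3.1407 ) j6 -0.385
[ 0.70414682 -0.92829513  0.06847876]
scene cream along 0.1627 0.2495 mid 0.2061 across -0.0695 0.0663
  red 0.1421 0.1535Traceback (most recent call last):
  File "<stdin>", line 3, in <module>
  File "meas.py", line 9, in meas
    c=np.vstack([k for k in cv2.findContours(cv2.morphologyEx(m,3,np.ones((5,5))),0,1)[0] if len(k)>15])[:,0]
      ~~~~~~~~~^^^^^^^^^^^^^^^^^^^^^^^^^^^^^^^^^^^^^^^^^^^^^^^^^^^^^^^^^^^^^^^^^^^^^^^^^^^^^^^^^^^^^^^^^
    return _nx.concatenate(arrs, 0, dtype=dtype, casting=casting)
           ~~~~~~~~~~~~~~~^^^^^^^^^^^^^^^^^^^^^^^^^^^^^^^^^^^^^^^
ValueError: need at least one array to concatenate
```

View pics/s14.png

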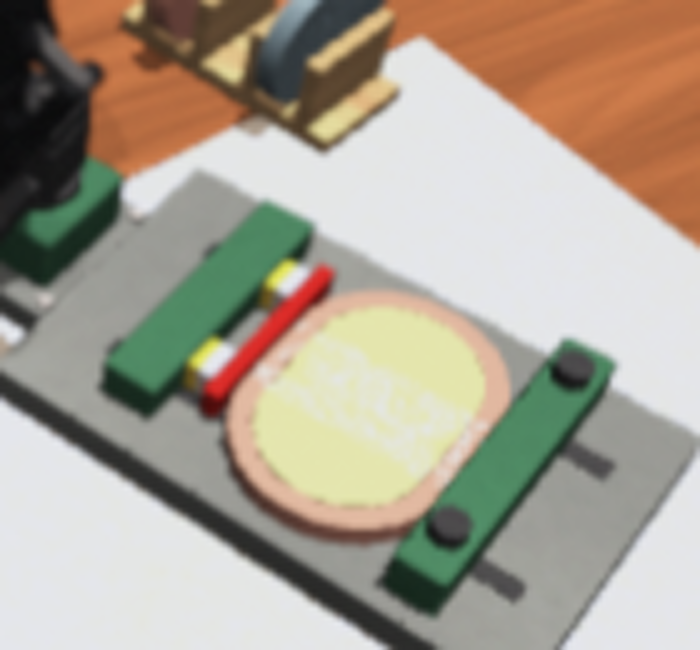

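Emit:
arm_command --deltas '[{"hand":-1,"delta_pos":[0.0015,-0.0146,0],"delta_rot":[0,0,0]},{"hand":-1,"delta_pos":[0.0045,-0.0139,0],"delta_rot":[0,0,0]},{"hand":-1,"delta_pos":[0.0073,-0.0127,0],"delta_rot":[0,0,0]},{"hand":-1,"delta_pos":[0.0098,-0.0109,0],"delta_rot":[0,0,0]},{"hand":-1,"delta_pos":[0.0118,-0.0086,0],"delta_rot":[0,0,0]}]'

```text
time: 23.58
eef_pos: [0.4969, 0.1376, 0.1193]
eef_rot: [0.004, 0.548, 0.837, -0.001]
force: [-0.9, -15.7, 11.5]
width: 0.0245
```

Emit:
arm_command --deltas '[{"hand":-1,"delta_pos":[0.0134,-0.006,0],"delta_rot":[0,0,0]},{"hand":-1,"delta_pos":[0.0143,-0.003,0],"delta_rot":[0,0,0]},{"hand":-1,"delta_pos":[0.0146,0,0],"delta_rot":[0,0,0]},{"hand":-1,"delta_pos":[0.0143,0.003,0],"delta_rot":[0,0,0]},{"hand":-1,"delta_pos":[0.0134,0.006,0],"delta_rot":[0,0,0]}]'

```text
time: 24.0
eef_pos: [0.4652, 0.2041, 0.1188]
eef_rot: [-0.0, 0.548, 0.837, -0.003]
force: [-10.8, -7.7, 19.8]
width: 0.0246
```

Emit:
arm_command --deltas '[{"hand":-1,"delta_pos":[0.0118,0.0086,0],"delta_rot":[0,0,0]},{"hand":-1,"delta_pos":[0.0098,0.0109,0],"delta_rot":[0,0,0]},{"hand":-1,"delta_pos":[0.0073,0.0127,0],"delta_rot":[0,0,0]},{"hand":-1,"delta_pos":[0.0045,0.0139,0],"delta_rot":[0,0,0]},{"hand":-1,"delta_pos":[0.0015,0.0146,0],"delta_rot":[0,0,0]}]'

```text
time: 24.42
eef_pos: [0.5077, 0.2616, 0.1183]
eef_rot: [-0.0, 0.547, 0.837, -0.002]
force: [-8.5, -7.6, 12.6]
width: 0.0245
```

```bash
python3 - <<'E'
from meas import *
s=manip.get_state();plan([.5095,.2618,.116],113.6);print(s['ft_torque'])
im=camera('scene');crop(im,290,130,430,260,5,'s15.png');t=camera('top');crop(t,100,70,230,220,4,'t15.png');meas(im,'scene')
E
```

```text
t 24.42 pos [0.5077 0.2616 0.1183] yaw 113.68 tilt z [-0.0024 -0.0025 -1.    ] F [-8.5 -7.6 12.6] w 0.0245
tool delta [-0.0006  0.0018  0.0023] rows 1 per row [-0.0006  0.0018  0.0023]
yaw change -0.08 tool wz rad 0.0013 (alt half turn -3.1402 ) j6 -0.143
[-1.69495095  1.37944673  0.01525006]
scene cream along 0.1622 0.2495 mid 0.2059 across -0.0695 0.0663
  red 0.142 0.1535
```

View pics/s15.png

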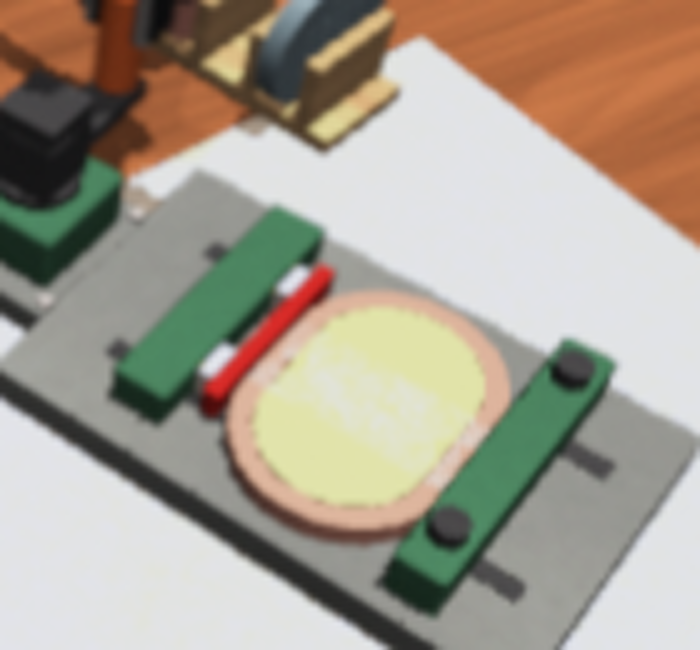

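View pics/t15.png

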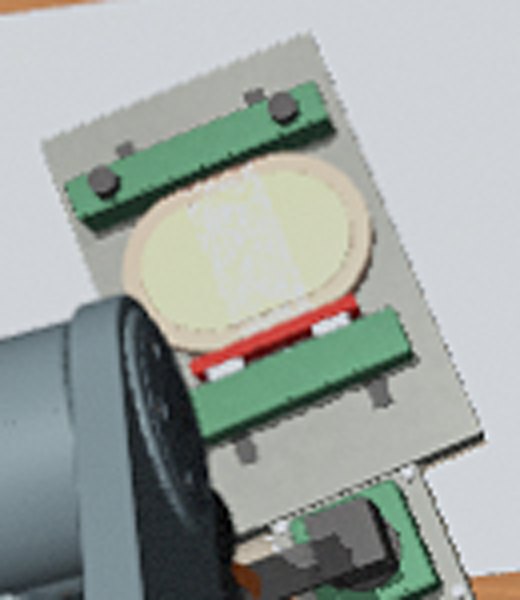

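```bash
python3 - <<'E'
from meas import *
cs=cam('scene');print('campos',-cs[2].T@cs[3])
im=camera('scene');cv2.imwrite('pics/scene16.png',im);crop(im,305,165,365,225,11,'s16.png')
y=np.radians(23.6);ex=np.array([np.cos(y),np.sin(y)]);ey=np.array([-np.sin(y),np.cos(y)]);o=np.array([.535,.1965])
# profile along clamp x through each plunger: print colours along line at z=.04
for f in ['pics/scene0.png','pics/scene16.png','pics/top0.png']:
    n='top' if 'top' in f else 'scene'
    i=cv2.imread(f);C=cam(n)
    hsv=cv2.cvtColor(i,cv2.COLOR_BGR2HSV);g=cv2.inRange(hsv,(60,80,40),(90,255,255))
    box=np.zeros_like(g);q=proj(C,[[*(o+a*ex+b*ey),.051] for a,b in [(.06,-.09),(.15,-.09),(.15,.09),(.06,.09)]]).astype(int);cv2.fillPoly(box,[q],255);g&=box
    ct=max(cv2.findContours(g,0,1)[0],key=cv2.contourArea)[:,0]
    X=cast(C,ct,.051)[:,:2]-o;a=X@ex;b=X@ey
    k=abs(b)<.06;print(f,'jaw along',np.percentile(a[k],[0,5,50,95,100]).round(4))
E
```

```text
campos [ 1.12188454 -0.18000709  0.7529656 ]
pics/scene0.png jaw along [0.0682 0.0684 0.0942 0.1021 0.1022]
pics/scene16.png jaw along [0.1038 0.1041 0.1304 0.1365 0.1367]
pics/top0.png jaw along [0.0636 0.0643 0.0808 0.097  0.0975]
```

View pics/s16.png

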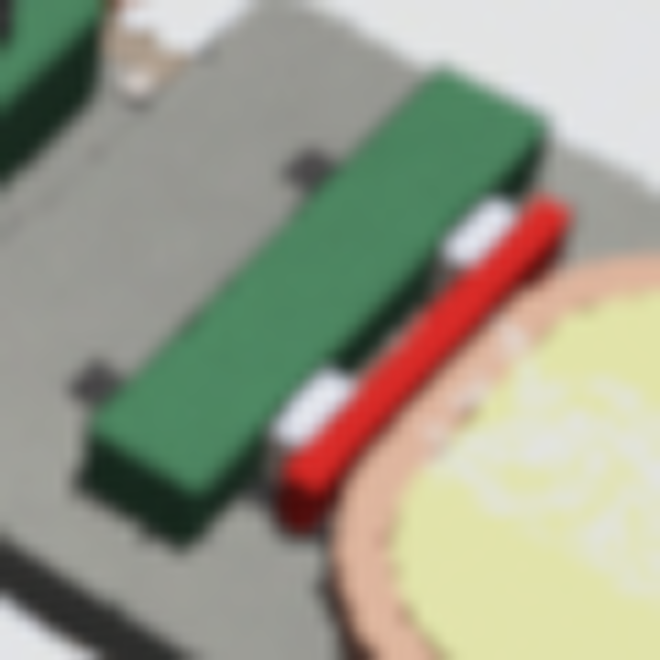

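```bash
python3 - <<'E'
from h import *
s=manip.get_state();im=camera('wrist');cv2.imwrite('pics/w17.png',im);crop(im,350,180,512,330,4.5,'w17c.png')
im=cv2.imread('pics/w12.png');crop(im,350,180,512,330,4.5,'w12c.png')
E
```

```text
(no output)
```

View pics/w17c.png

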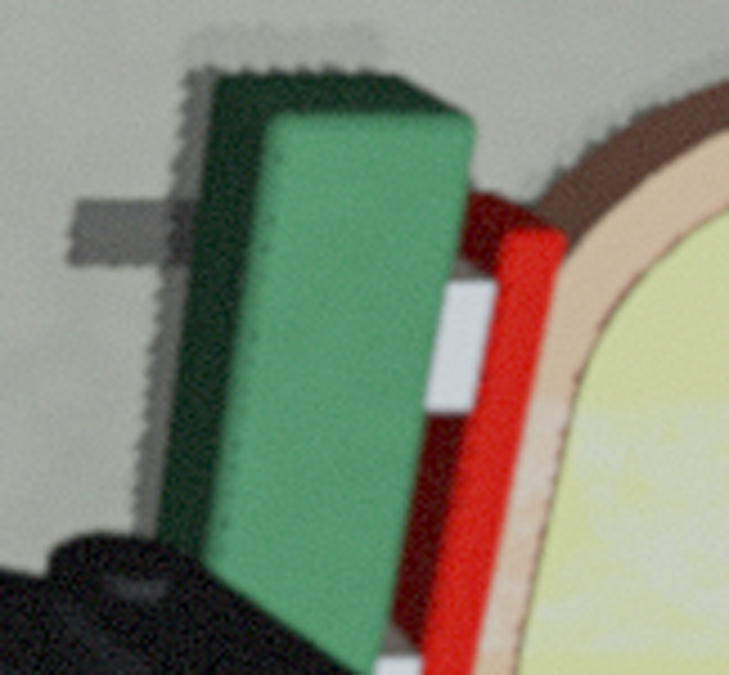

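View pics/w12c.png

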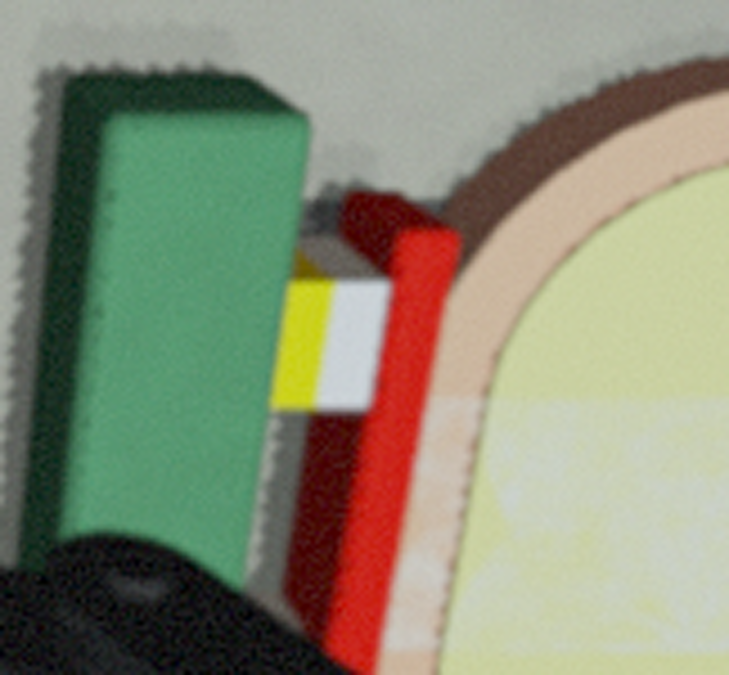

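```bash
python3 - <<'E'
from h import *
s=manip.get_state();print(s['eef_pos'])
C=cam('wrist',s)
y=np.radians(23.6);ex=np.array([np.cos(y),np.sin(y)])
f=lambda x,yy,z:cast(C,np.array((x,yy))/4.5+[349.6,179.6],z)[0][:2]@ex
for zp in (.040,.042,.044):
  print(zp)
  for n,j,b,r,bk in [('w12',278,322,377,(205,0)),('w17',432,None,481.5,0)]:
    J=f(j,345,.051);R=f(r,345,zp);print(n,'gap',round((R-J)*1000,2),'white',None if b is None else round((R-f(b,345,zp))*1000,2))
# jaw corner shift & red corner shift (front top)
print('jaw front corner shift',(f(474,120,.051)-f(309,120,.051))*1000,'red front corner',(f(568,238,.045)-f(462,238,.045))*1000)
E
```

```text
[0.50995861 0.26213399 0.11850274]
0.04
w12 gap 21.71 white 8.96
w17 gap 14.86 white None
0.042
w12 gap 20.56 white 8.88
w17 gap 13.55 white None
0.044
w12 gap 19.4 white 8.8
w17 gap 12.24 white None
jaw front corner shift 24.31146874749812 red front corner 16.42811810393463
```

Emit:
arm_command --deltas '[{"hand":-1,"delta_pos":[-0.0004,0.0073,0],"delta_rot":[0,0,0]},{"hand":-1,"delta_pos":[-0.0011,0.0073,0],"delta_rot":[0,0,0]},{"hand":-1,"delta_pos":[0,0,0],"delta_rot":[0,0,0]},{"hand":-1,"delta_pos":[0,0,0],"delta_rot":[0,0,0]},{"hand":-1,"delta_pos":[0,0,0],"delta_rot":[0,0,0]}]'

```text
time: 25.03
eef_pos: [0.5226, 0.2658, 0.1183]
eef_rot: [0.0, 0.548, 0.837, -0.0]
force: [-4.5, -2.8, 9.5]
width: 0.0243
```

```bash
python3 - <<'E'
from h import *
plan([.5095,.2618,.116],113.6)
s=manip.get_state();im=camera('wrist');cv2.imwrite('pics/w18.png',im);crop(im,330,180,492,330,4.5,'w18c.png')
E
```

```text
t 25.03 pos [0.5226 0.2658 0.1183] yaw 113.61 tilt z [-1.0e-04 -1.1e-03 -1.0e+00] F [-4.5 -2.8  9.5] w 0.0243
tool delta [ 0.0016 -0.0136  0.0023] rows 1 per row [ 0.0016 -0.0136  0.0023]
yaw change -0.01 tool wz rad 0.0002 (alt half turn -3.1414 ) j6 -0.143
```

View pics/w18c.png

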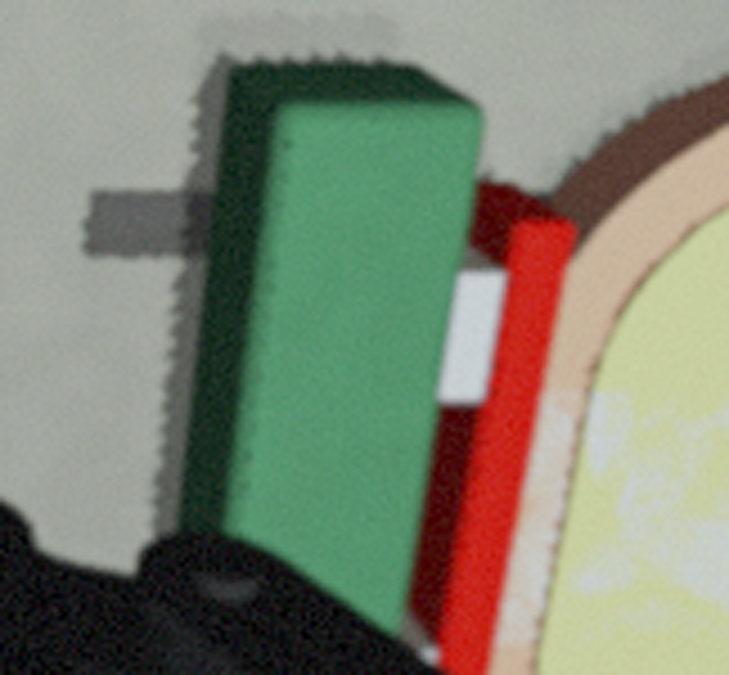

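Emit:
arm_command --deltas '[{"hand":0,"delta_pos":[0,0,0],"delta_rot":[0,0,0]},{"hand":1,"delta_pos":[0,0,0],"delta_rot":[0,0,0]},{"hand":1,"delta_pos":[0,0,0],"delta_rot":[0,0,0]},{"hand":1,"delta_pos":[0,0,0],"delta_rot":[0,0,0]},{"hand":1,"delta_pos":[0,0,-0.005],"delta_rot":[0,0,0]}]'

```text
time: 25.5
eef_pos: [0.5217, 0.2658, 0.1207]
eef_rot: [-0.001, 0.548, 0.837, -0.001]
force: [-0.9, 0.4, 0.4]
width: 0.083
```

Emit:
arm_command --deltas '[{"hand":1,"delta_pos":[0,0,-0.015],"delta_rot":[0,0,0]},{"hand":1,"delta_pos":[0,0,-0.025],"delta_rot":[0,0,0]},{"hand":1,"delta_pos":[0,0,-0.03],"delta_rot":[0,0,0]},{"hand":1,"delta_pos":[0,0,-0.02],"delta_rot":[0,0,0]},{"hand":1,"delta_pos":[0,0,0],"delta_rot":[0,0,0]}]'

```text
time: 25.92
eef_pos: [0.5254, 0.2669, 0.2177]
eef_rot: [0.003, 0.548, 0.837, 0.003]
force: [1.1, -0.2, 1.1]
width: 0.0856
```

```bash
python3 - <<'E'
from h import *
plan([.5095,.2618,.116],113.6)
s=manip.get_state()
y=np.radians(23.6);ex=np.array([np.cos(y),np.sin(y)]);ey=np.array([-np.sin(y),np.cos(y)]);o=np.array([.535,.1965])
# camera over clamp x=.16,y=0: camera at tool +x .079 (tool x = clamp +y)
p=o+.165*ex-.13*ey;print('goal',p);plan([*p,.21],113.6)
im=camera('wrist');cv2.imwrite('pics/w19.png',im)
im=camera('scene');crop(im,240,100,400,220,5,'s19.png')
E
```

```text
t 25.92 pos [0.5254 0.2669 0.2177] yaw 113.59 tilt z [ 0.0088  0.0025 -1.    ] F [ 1.1 -0.2  1.1] w 0.0856
tool delta [ 0.0019 -0.0175  0.1015] rows 3 per row [ 0.0006 -0.0058  0.0338]
yaw change 0.01 tool wz rad -0.0003 (alt half turn 3.1413 ) j6 -0.143
goal [0.73824522 0.14343044]
t 25.92 pos [0.5254 0.2669 0.2177] yaw 113.59 tilt z [ 0.0088  0.0025 -1.    ] F [ 1.1 -0.2  1.1] w 0.0856
tool delta [-0.1983  0.1456  0.0093] rows 7 per row [-0.0283  0.0208  0.0013]
yaw change 0.01 tool wz rad -0.0003 (alt half turn 3.1413 ) j6 -0.143
```

View pics/w19.png

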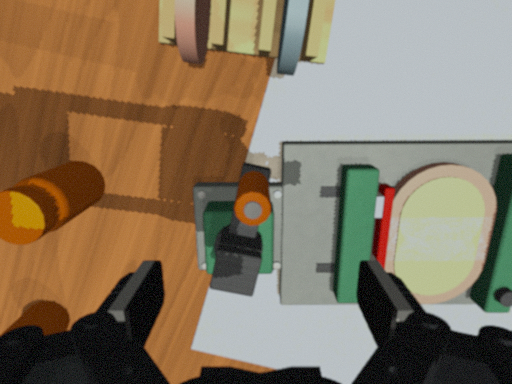

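View pics/s19.png

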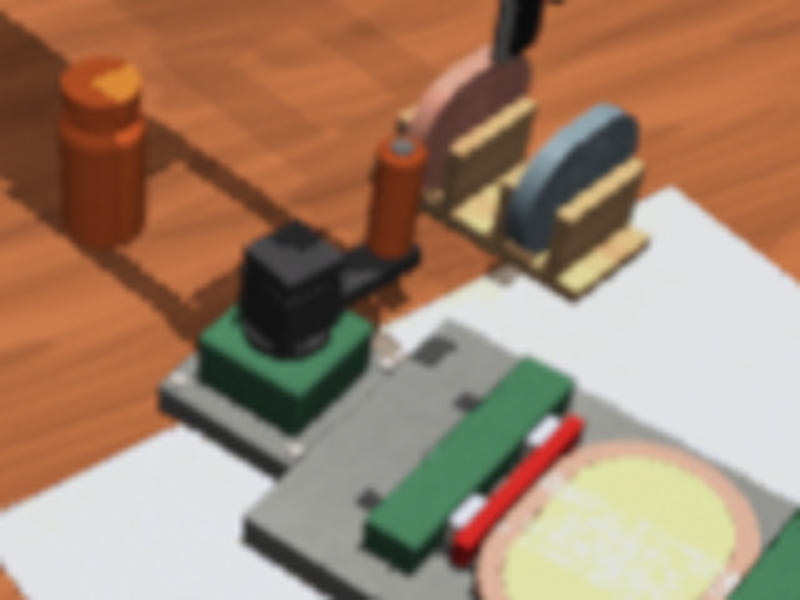

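Emit:
arm_command --deltas '[{"hand":1,"delta_pos":[-0.0198,0.0146,0],"delta_rot":[0,0,0]},{"hand":1,"delta_pos":[-0.0198,0.0146,0],"delta_rot":[0,0,0]},{"hand":1,"delta_pos":[-0.0198,0.0146,0],"delta_rot":[0,0,0]},{"hand":1,"delta_pos":[-0.0198,0.0146,0],"delta_rot":[0,0,0]},{"hand":1,"delta_pos":[-0.0198,0.0146,0],"delta_rot":[0,0,0]}]'

```text
time: 26.43
eef_pos: [0.6289, 0.2037, 0.2095]
eef_rot: [-0.001, 0.548, 0.837, -0.001]
force: [-0.1, 0.5, 0.8]
width: 0.0855
```

Emit:
arm_command --deltas '[{"hand":1,"delta_pos":[-0.0198,0.0146,0],"delta_rot":[0,0,0]},{"hand":1,"delta_pos":[-0.0198,0.0146,0.01],"delta_rot":[0,0,0]},{"hand":1,"delta_pos":[-0.0198,0.0146,0.015],"delta_rot":[0,0,0]},{"hand":1,"delta_pos":[-0.0198,0.0146,0.015],"delta_rot":[0,0,0]},{"hand":1,"delta_pos":[-0.0198,0.0146,0.01],"delta_rot":[0,0,0]}]'

```text
time: 26.85
eef_pos: [0.7347, 0.1421, 0.1574]
eef_rot: [-0.002, 0.548, 0.837, -0.002]
force: [0.8, 0.4, -0.4]
width: 0.0852
```

Emit:
arm_command --deltas '[{"hand":1,"delta_pos":[0,0,0],"delta_rot":[0,0,0]},{"hand":1,"delta_pos":[0,0,0],"delta_rot":[0,0,0]},{"hand":1,"delta_pos":[0,0,0],"delta_rot":[0,0,0]},{"hand":1,"delta_pos":[0,0,0],"delta_rot":[0,0,0]},{"hand":1,"delta_pos":[0,0,0],"delta_rot":[0,0,0]}]'

```text
time: 27.27
eef_pos: [0.7352, 0.1439, 0.1627]
eef_rot: [0.0, 0.547, 0.837, 0.0]
force: [-0.0, 0.4, 0.7]
width: 0.0858
```

```bash
python3 - <<'E'
from h import *
plan([.738,.143,.16],113.6)
im=camera('wrist');cv2.imwrite('pics/w20.png',im)
E
```

```text
t 27.27 pos [0.7352 0.1439 0.1627] yaw 113.64 tilt z [ 9.e-04  2.e-04 -1.e+00] F [-0.   0.4  0.7] w 0.0858
tool delta [-0.002   0.0022  0.0027] rows 1 per row [-0.002   0.0022  0.0027]
yaw change -0.04 tool wz rad 0.0008 (alt half turn -3.1408 ) j6 -0.377
```

View pics/w20.png

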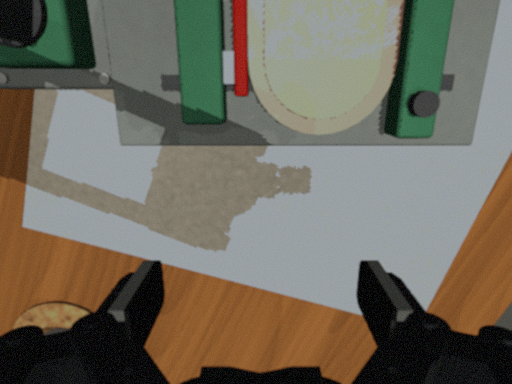

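```bash
python3 - <<'E'
from h import *
im=cv2.imread('pics/w20.png');crop(im,170,20,270,130,6,'w20c.png')
print([tuple(int(v) for v in im[68,c]) for c in range(214,252)])
E
```

```text
[(75, 110, 58), (79, 111, 65), (79, 110, 59), (80, 111, 62), (68, 107, 49), (76, 107, 57), (64, 87, 48), (60, 76, 39), (83, 89, 74), (127, 127, 118), (158, 155, 145), (163, 158, 152), (163, 160, 152), (165, 162, 155), (162, 158, 152), (165, 161, 153), (162, 158, 151), (163, 160, 154), (158, 155, 147), (144, 138, 139), (90, 89, 126), (33, 38, 139), (13, 17, 150), (22, 31, 155), (24, 33, 154), (32, 33, 155), (10, 21, 150), (16, 23, 150), (28, 36, 152), (26, 32, 155), (20, 33, 154), (22, 27, 150), (8, 11, 133), (42, 52, 108), (90, 100, 106), (119, 139, 130), (137, 158, 152), (142, 161, 154)]
```

View pics/w20c.png

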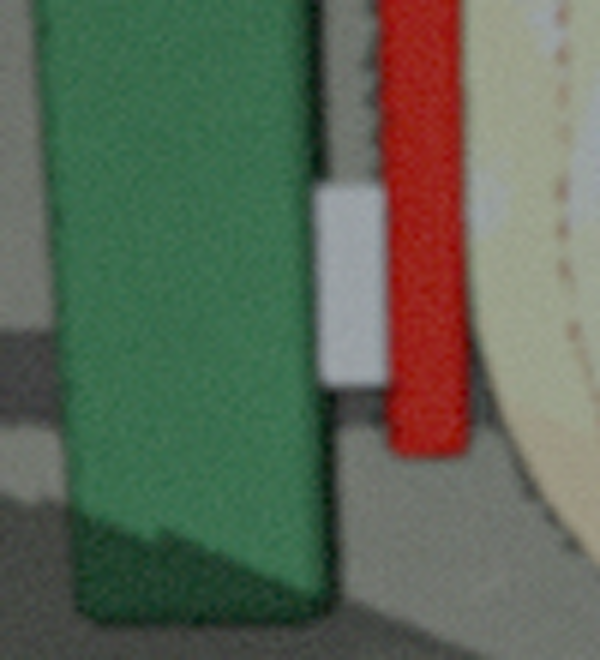

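```bash
python3 - <<'E'
from h import *
s=camera('scene');t=camera('top');cv2.imwrite('pics/sF.png',s);cv2.imwrite('pics/tF.png',t)
E
```

```text
(no output)
```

View pics/sF.png

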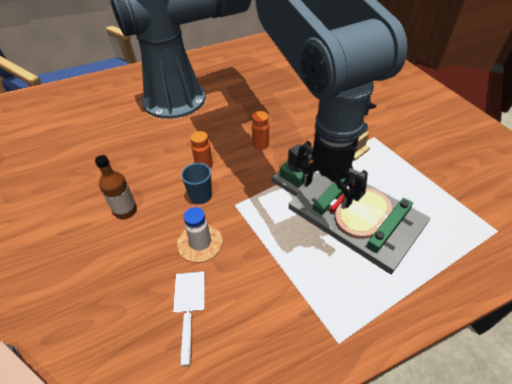

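View pics/tF.png

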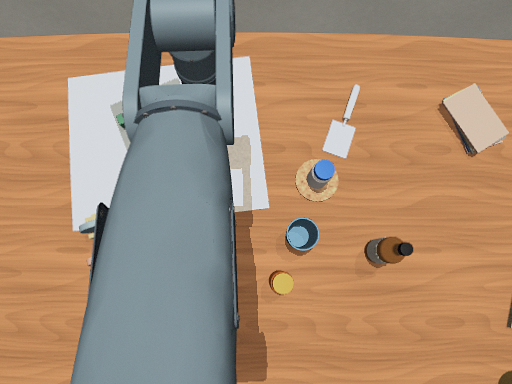

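```bash
python3 -c "
from rig import manip
print(manip.finish_job())"
```

```text
the job is handed in; nothing more can be done
None
```

The job is done and handed in, at about 27.4 s of the 72 s allowed.

- **Jar:** I lifted the white jar with the blue lid and stood it on the cork mat. The last pictures show it upright and wholly on the mat.
- **Crank:** I gripped it by the hub and set it down on the square shaft. It met the collar at the expected height (TCP 0.086 m, with the force rising there). It looked fully home before winding and after release.
- **Winding:** I turned it about 3.03 turns clockwise by the handle, with forces of about 20 N or less in each reading. The panel stopped moving over the last half turn, so it is against the fence.
- **Pad:** My measurements of how far it is pushed in ran from 6.8 to 8.3 mm before a last 12° turn, worth about 0.4 mm. In the final close-up of one plunger no yellow shows and about 8 mm of white remains, so it is about halfway in and not bottomed.
- **Rest of the scene:** The bottle, mug and spatula are where they were. The arm hid much of the rack in the last pictures, so I last saw it undisturbed just after letting go of the crank. The gripper is open and touching nothing.

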